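Change the glass cartridges of the bench filter unit

ROBOT

A 6-joint arm with a two-finger parallel gripper is mounted at the origin on the work surface. World frame = base frame: x ahead of the robot, y to its left, z up, the work surface at z = 0. Lengths are in m, angles in rad, forces in N, time in s.
With the tool pointing down it reaches from about 0.3 to 0.75 m from the base axis. Payload 8.5 kg.
Tool frame: the origin (TCP) lies on the centre line of the jaws, within the pads' length; the fingertips stand 22 mm ahead of it and the grasp point (between the pads) lies 3 mm ahead of it; y points along the fingers, x is the direction in which the jaws open and shut, and the axes are right-handed (so a half turn about y gives the same grasp; the last joint's range is limited). The gripper opens to 88 mm and grips with 3 to 60 N. Pads are 18 mm wide; open, the fingers measure 123 mm over their backs; the gripper's body (75 mm by 187 mm) begins 45 mm behind the grasp point.
Start: joints at [1.019, 0.381, 1.297, -0, 1.464, -0.215], TCP at [0.182, 0.519, 0.221] pointing down, gripper open.
Joint ranges: [-3.11, 3.11], [-0.89, 2.33], [0.22, 2.48], [-1.42, 4.56], [0.17, 2.85], [-2.88, 2.88]. Speed limits (rad/s): [2.39, 2.39, 3.14, 3.14, 3.14, 3.14].

INTERFACE

Orientations are given as [roll, pitch, yaw] about the fixed x, y, z axes, in that order (R = Rz(yaw) Ry(pitch) Rx(roll)).
In Python, from station import env gives the robot as it stands.
- The arm moves only by the shell command python3 -m crank 'ROWS' [FORCE]. ROWS is JSON, a list of rows, each an object with "rotation": the turn, a rotation vector about the tool's x, y, z in degrees, a list of three; "translation": the shift along the tool's x, y, z in m, a list of three; "claw": the closure, from -1 (fully open) to 1 (shut). In form: [{"rotation": [wx, wy, wz], "translation": [dx, dy, dz], "claw": claw}, ...]. A call has 1 to 5 rows; each row shifts and turns the pose as measured when the row begins, along the tool's axes as they then stand; what a row does not reach is not made up. A row lasts 1/8 s, in which the tool goes at most 62.5 mm and 10.7 degrees, less where a joint would pass 70% of its speed; a pose out of reach is approached as far as the arm can. A call is refused whole if a number of a shift passes 0.0625 or a number of a turn 10.7, either way. A call with a gripper value outside its range is refused whole. The fingers move at their own pace and stop on an object; FORCE is the grip in N (left out, the last holds). Time passes only in rows, so rows that do not move let the fingers close. It gives the time, the measured TCP pose, the force and the opening at its end, in the units of the state.
- env.read_state(): the state, without advancing time (a new reading comes with each control period).
- env.read_camera(name): name is "scene" or "top" or "wrist"; returns (picture, depth): 420x560x3 uint8, blue, green, red; 420x560 float32, m along the optical axis (not along the pixel's ray), 0 where there is no reading.
- env.calibration(name): a dict with "K" (3x3 intrinsics, pixels), "k1" (the pictures are not rectified: a ray, as slopes to the right and down, at radius r is drawn at 1 + k1 r^2 times it, then the intrinsics apply), "R" (3x3) and "t" (3): a world point X has camera coordinates R X + t. Camera axes: x right, y down, z forward; pixel columns grow to the right and rows downward; lengths in m; the calibration is good to about 2 mm. A picture is of the moment at which its call begins: read the wrist's pose just before it. calibration takes no time and is no camera call; for the wrist camera it gives the pose at the moment of the call.
- env.sign_off(): hands the job in, once; it reports no verdict.
The state is a dict: "t": time; "q": joint angles; "joint_velocities": joint speeds; "joint_torque": joint torques, N m; "position": TCP position; "tool_rot": TCP orientation; "ft_force": force on the tool from outside, world axes, zero at the start; "torque": the same for the moment, N m; "width": opening from 0.0 (shut) to 1.0 (fully open).
Only numpy, scipy, OpenCV 4.12 (cv2) and the standard library are available. Lean on these libraries where they do the work, as an engineer would, in place of code of your own. Each camera call takes 0.05 s, during which the arm holds its last target.

TASK

Change the glass cartridges in the bench filter unit: slide its cover wide open, move every spent cartridge from the bay to the discard tray, lay every new cartridge from the rubber pad flat in a place of its own in the bay, then slide the cover fully shut. The cartridges are thin glass: hold them only as tightly as lifting them needs (about 30 N of grip at most), never press hard on them, and set them down flat without dropping or throwing them. Leave everything else on the bench alone.

Things in the scene. Friction and masses are not known exactly. Their poses are not given: they have to be found in the camera images.
- unit: Grey filter unit (fixed), 224 (x) x 264 (y) x 44 high, cover on top. Origin: centre of its underside, z up. Its -y half is an open-topped bay (inside x -106 to 106, y -124 to 0; floor 8 above the bench, walls 44 high) with three places side by side in x, a cartridge each, lying along y; its +y half is a solid deck over which the cover parks.
- cover (a joint): The clear sliding cover of the bay (214 (unit's x) x 130, 5 thick, underside 46 above the bench), value in m: 0 = fully shut over the bay, 0.128 = fully open over the deck. It slides along the unit's +y to open, with about 2 N of friction, and stays where it is left.
- cover_grip (a point): Middle of the upright black grip bar on the cover: 60 long (unit's x), 12 thick (unit's y), rising 32 from the cover's top face (to 83 above the bench); this point is 69 above the bench. Its axes are those of the unit; it moves with the cover.
- tray: Grey open discard tray (fixed), 240 (x) x 150 (y) x 30 high, walls and floor 5 thick, origin at the centre of its underside, z up. Empty at the start; lies on the left or the right of the unit.
- pad: Flat black rubber pad (fixed), 300 (x) x 170 (y) x 4 high, on the other side of the unit; origin at the centre of its underside. The new cartridges lie on it at the start.
- slot0 (a point): Place 1 of 3 in the bay: where the middle of a seated cartridge lies (23 above the bench). Axes as the unit's; the cartridge lies along y. Low black ribs, 12 high, in the last 24 at both ends of the bay leave each place 46 wide for the 30 wide end caps; between them the floor is flat. Places are 64 apart in x.
- slot1 (a point): Place 2 of 3 in the bay: where the middle of a seated cartridge lies (23 above the bench). Axes as the unit's; the cartridge lies along y. Low black ribs, 12 high, in the last 24 at both ends of the bay leave each place 46 wide for the 30 wide end caps; between them the floor is flat. Places are 64 apart in x.
- slot2 (a point): Place 3 of 3 in the bay: where the middle of a seated cartridge lies (23 above the bench). Axes as the unit's; the cartridge lies along y. Low black ribs, 12 high, in the last 24 at both ends of the bay leave each place 46 wide for the 30 wide end caps; between them the floor is flat. Places are 64 apart in x.
- old0_mid (a point): Glass filter cartridge, 100 long along its y, about 90 g: a glass tube of 24 diameter and 72 long between two square aluminium end caps (30 x 30, 14 long) on which it lies. The point is the middle of the tube, 15 above what it lies on, z up as it starts. A spent one: at the start it lies in a place of the bay. Absent in some starts.
- old1_mid (a point): Glass filter cartridge, 100 long along its y, about 90 g: a glass tube of 24 diameter and 72 long between two square aluminium end caps (30 x 30, 14 long) on which it lies. The point is the middle of the tube, 15 above what it lies on, z up as it starts. A spent one: at the start it lies in a place of the bay. Absent in some starts.
- old2_mid (a point): Glass filter cartridge, 100 long along its y, about 90 g: a glass tube of 24 diameter and 72 long between two square aluminium end caps (30 x 30, 14 long) on which it lies. The point is the middle of the tube, 15 above what it lies on, z up as it starts. A spent one: at the start it lies in a place of the bay. Absent in some starts.
- new0_mid (a point): Glass filter cartridge, 100 long along its y, about 90 g: a glass tube of 24 diameter and 72 long between two square aluminium end caps (30 x 30, 14 long) on which it lies. The point is the middle of the tube, 15 above what it lies on, z up as it starts. A new one: at the start it lies on the rubber pad. Absent in some starts.
- new1_mid (a point): Glass filter cartridge, 100 long along its y, about 90 g: a glass tube of 24 diameter and 72 long between two square aluminium end caps (30 x 30, 14 long) on which it lies. The point is the middle of the tube, 15 above what it lies on, z up as it starts. A new one: at the start it lies on the rubber pad. Absent in some starts.
- new2_mid (a point): Glass filter cartridge, 100 long along its y, about 90 g: a glass tube of 24 diameter and 72 long between two square aluminium end caps (30 x 30, 14 long) on which it lies. The point is the middle of the tube, 15 above what it lies on, z up as it starts. A new one: at the start it lies on the rubber pad. Absent in some starts.
- screwdriver: Bystander, to be left alone: a screwdriver with a red handle, 190 long (mm).
- brush: Bystander, to be left alone: a wooden-handled brush, 180 long (mm).
- tape: Bystander, to be left alone: a roll of yellow tape, 90 across, 19 high (mm).
- jar: Bystander, to be left alone: a white screw-top jar, 60 across, 70 high (mm).
- parts_box: Bystander, to be left alone: an open black box, 100 x 130 x 55 high (mm).
- cap_red: Bystander, to be left alone: a red plastic disc, 84 across, 28 high (mm).
- whetstone: Bystander, to be left alone: a dark flat block, 50 x 130 x 22 high (mm).
There are look-alikes about, which are no part of the job. Leave any orange or yellow look-alike of the part that bears new0_mid alone. Leave any pink look-alike of the part that bears new2_mid alone.

How it is judged:
By the outcome, as a careful person would: the job done as asked, in the order asked, and still so for the second after the job is handed in, with the robot touching nothing.
Of old0, old1, old2 only 2 to 3 are there at a start; the rules pass over those that are not, and their reading is None.
Of new0, new1, new2 only 2 to 3 are there at a start; the rules pass over those that are not, and their reading is None.
At some moment in a run one of new0, new1, new2 may be knocked a few centimetres aside while the robot is not near it.
It also fails if it takes over 210 s, if anything falls off the work surface, if the arm or the gripper's body presses on something with over 40 N, if the wrist force passes 120 N, or if a joint passes its speed limit or range.

## Working session

There is one attempt and no reset: what is moved stays moved. The work goes in short steps, Python scripts to look and compute and a shell command to move; the robot and the scene stay as the last step left them, time stands still between calls to the robot, and variables do not carry over. Pictures are saved under pics/ and viewed, and the job is handed in when it is done.

```bash
ls; mkdir -p pics; python3 - <<'E'
from station import env
import cv2
print(env.read_state())
for n in ["scene","top","wrist"]:
    c=env.calibration(n); p,d=env.read_camera(n); cv2.imwrite(f"pics/{n}0.png",p)
    print(n,c)
E
```

```text
pics
{'t': 0.0, 'q': array([ 1.01871059e+00,  3.81201375e-01,  1.29823492e+00, -2.93974261e-05,
        1.46362881e+00, -2.15294503e-01]), 'joint_velocities': array([ 1.62514577e-03,  5.75419649e-04,  1.81203474e-04,  1.58732892e-03,
       -3.54742944e-05, -1.10296444e-03]), 'joint_torque': array([ 4.09443364e-04, -4.37920332e+01, -2.24569309e+01,  7.14871148e-02,
        3.51201324e-02, -1.47834808e-04]), 'position': array([0.18159546, 0.51883127, 0.22044363]), 'tool_rot': array([-1.57051031e+00,  1.44470637e-03,  1.23400847e+00]), 'ft_force': array([ 0.87099408, -0.78844412, -0.97258501]), 'torque': array([-0.03288024,  0.04511788,  0.03020299]), 'width': 0.9984099773869407}
scene {'K': array([[470.07159429,   0.        , 294.40793509],
       [  0.        , 470.07159429, 210.30902474],
       [  0.        ,   0.        ,   1.        ]]), 'k1': 0.007078068759554865, 'R': array([[ 0.89188901,  0.45183444, -0.01948415],
       [ 0.23665043, -0.50297741, -0.83127029],
       [-0.38539664,  0.7367899 , -0.55552684]]), 't': array([-0.53547995, -0.01432268,  1.6852992 ])}
top {'K': array([[527.4958304 ,   0.        , 269.82749167],
       [  0.        , 527.4958304 , 204.32999947],
       [  0.        ,   0.        ,   1.        ]]), 'k1': 0.0452493003165156, 'R': array([[ 0.02276071, -0.9997336 ,  0.00383044],
       [-0.99845878, -0.02292533, -0.05054201],
       [ 0.05061636, -0.00267416, -0.99871459]]), 't': array([0.07725984, 0.54191069, 1.70693708])}
wrist {'K': array([[317.38658815,   0.        , 281.4998513 ],
       [  0.        , 317.38658815, 209.78844985],
       [  0.        ,   0.        ,   1.        ]]), 'k1': -0.07162700306681051, 'R': array([[ 0.33014512,  0.94392808, -0.00199626],
       [ 0.9063498 , -0.31640966,  0.28002672],
       [ 0.26369345, -0.09425876, -0.95999013]]), 't': array([-0.5473378 , -0.03826207,  0.39039567])}
```

View pics/top0.png

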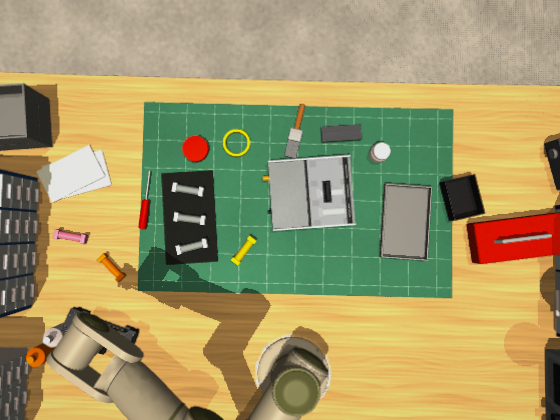

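View pics/scene0.png

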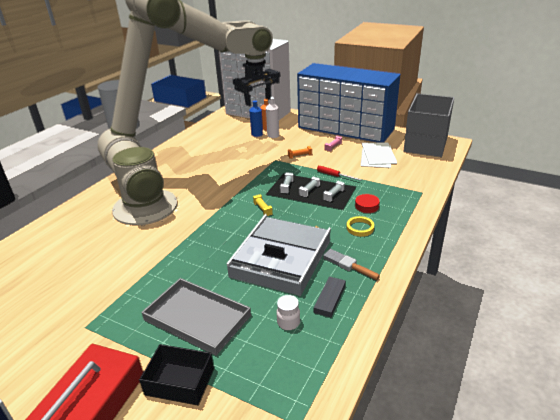

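View pics/wrist0.png

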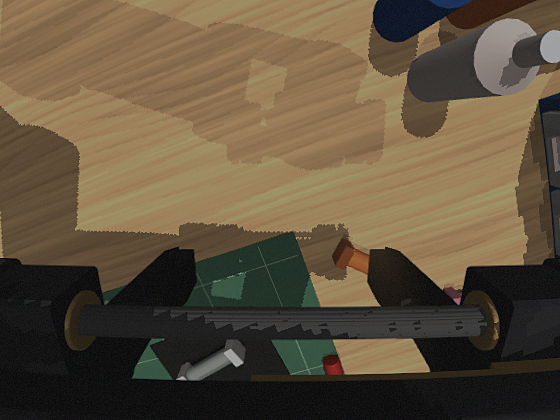

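The top view shows the unit at about (311,192), with the bay on its right half and the black grip at (326,191). The pad with 3 new cartridges is at about (189,217) and the tray at (406,220). The yellow, orange and pink look-alikes are separate from these.

```bash
cat > h.py <<'E'
from station import env
import numpy as np, cv2
def ray(cal,u,v,z):
    K=cal["K"];x=(u-K[0,2])/K[0,0];y=(v-K[1,2])/K[1,1]
    rd=np.hypot(x,y);r=rd
    for _ in range(20): r=rd/(1+cal["k1"]*r*r)
    s=r/rd if rd>0 else 1
    R=cal["R"];C=-R.T@cal["t"];d=R.T@np.array([x*s,y*s,1.])
    return C+d*(z-C[2])/d[2]
def proj(cal,X):
    c=cal["R"]@np.asarray(X,float)+cal["t"];p=c[:2]/c[2];p=p*(1+cal["k1"]*(p@p))
    return p*np.diag(cal["K"])[:2]+cal["K"][:2,2]
E
python3 - <<'E'
import cv2
p=cv2.imread("pics/top0.png")
cv2.imwrite("pics/top0a.png",cv2.resize(p[145:245,255:365],None,fx=6,fy=6,interpolation=cv2.INTER_CUBIC))
cv2.imwrite("pics/top0b.png",cv2.resize(p[160:270,150:260],None,fx=5,fy=5,interpolation=cv2.INTER_CUBIC))
E
```

```text
(no output)
```

View pics/top0a.png

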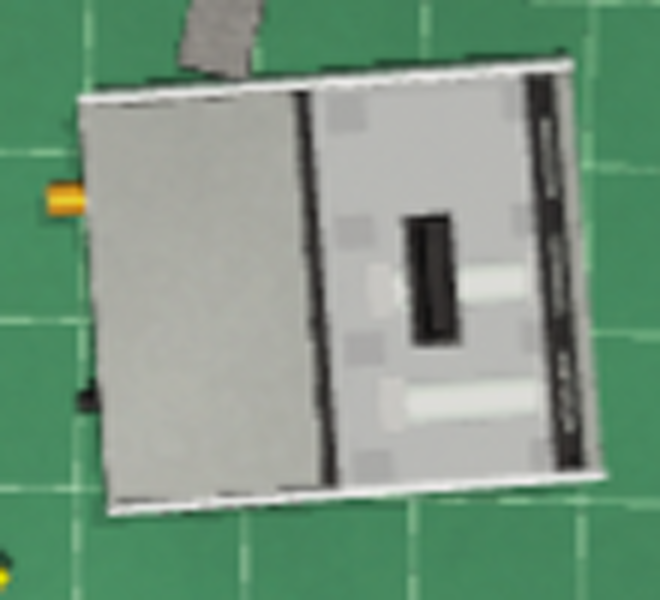

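View pics/top0b.png

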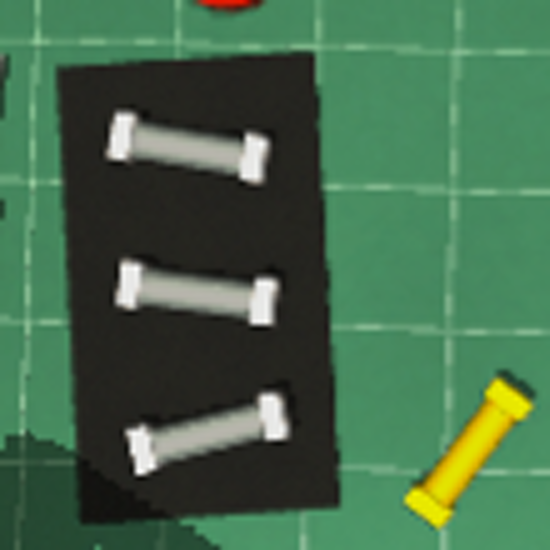

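```bash
python3 - <<'E'
from h import *
c=env.calibration("top"); g=lambda x,y,f,ox,oy,z: ray(c,(x+.5)/f-.5+ox,(y+.5)/f-.5+oy,z)
C=[g(x,y,6,255,145,.044) for x,y in [(80,98),(572,62),(605,475),(110,515)]]
for k in C: print(k.round(4))
print("ctr",np.mean(C,0).round(4))
for i,j in [(0,1),(1,2),(2,3),(3,0)]:
    d=C[j]-C[i];print(np.linalg.norm(d).round(4),np.degrees(np.arctan2(d[1],d[0])).round(2))
gr=[g(x,y,6,255,145,.083) for x,y in [(403,215),(452,213),(461,342),(414,346)]]
print("grip",np.mean(gr,0).round(4))
for (a,b) in [((122,136),(254,158)),((129,285),(264,301)),((142,450),(273,416))]:
    A=g(*a,5,150,160,.034);B=g(*b,5,150,160,.034);d=A-B
    print("new",((A+B)/2).round(4),np.linalg.norm(d).round(4),np.degrees(np.arctan2(d[1],d[0])).round(2))
# tray
p=cv2.imread("pics/top0.png")
T=[ray(c,u,v,.03) for u,v in [(385,183),(431,186),(427,259),(381,256)]]
print("tray",np.mean(T,0).round(4)); 
for k in T: print(k.round(3))
print([proj(c,[.5,y,0]).round(0) for y in (-.3,0,.3)])
E
```

```text
[0.6781 0.099  0.044 ]
[ 0.7035 -0.1642  0.044 ]
[ 0.4826 -0.1852  0.044 ]
[0.4552 0.0779 0.044 ]
ctr [ 0.5799 -0.0431  0.044 ]
0.2645 -84.49
0.2218 -174.58
0.2645 95.94
0.2238 5.41
grip [ 0.5822 -0.0873  0.083 ]
new [0.5823 0.3569 0.034 ] 0.0861 81.84
new [0.4884 0.3486 0.034 ] 0.0872 84.52
new [0.3989 0.3388 0.034 ] 0.0863 105.81
tray [ 0.496  -0.3495  0.03  ]
[ 0.617 -0.281  0.03 ]
[ 0.61  -0.429  0.03 ]
[ 0.375 -0.418  0.03 ]
[ 0.381 -0.271  0.03 ]
[array([388., 219.]), array([297., 217.]), array([205., 215.])]
```

```bash
cat >> h.py <<'E'
from scipy.spatial.transform import Rotation as Ro
def rel(x,y,z,yaw,s=None):
    s=s or env.read_state(); R=Ro.from_euler('xyz',s["tool_rot"])
    T=Ro.from_euler('xyz',[-np.pi/2,0,np.radians(yaw)])
    dp=np.array([x,y,z])-s["position"]
    print("turn(tool) deg",np.degrees((R.inv()*T).as_rotvec()).round(2),"| shift now-axes",R.inv().apply(dp).round(4),"| shift after turn",T.inv().apply(dp).round(4))
def st():
    s=env.read_state();print("t",round(s["t"],2),"pos",s["position"].round(4),"rpy",np.degrees(s["tool_rot"]).round(1),"F",s["ft_force"].round(1),"w",round(s["width"],3),"q",s["q"].round(2))
E
python3 -m crank '[{"rotation":[0,-10,0],"translation":[0,0,0],"claw":0},{"rotation":[0,-10,0],"translation":[0,0,0],"claw":0},{"rotation":[0,-5,0],"translation":[0,0,0],"claw":0}]'
python3 -c "
from h import *
rel(.582,-.087,.2,95.5);st()"
```

```text
t: 0.52
position: [0.1814, 0.5186, 0.2198]
tool_rot: [-1.569, 0.002, 1.684]
ft_force: [0.3, 0.3, -0.1]
width: 0.681
turn(tool) deg [-0.11  0.98 -0.14] | shift now-axes [-0.6468  0.0207 -0.3297] | shift after turn [-0.6412  0.0198 -0.3407]
t 0.53 pos [0.1814 0.5186 0.2198] rpy [-89.9   0.1  96.5] F [ 0.3  0.3 -0.1] w 0.681 q [ 1.02  0.38  1.3   0.    1.46 -0.67]
```

```bash
python3 -m crank '[{"rotation":[0,1,0],"translation":[-0.054,0,-0.028],"claw":0},{"rotation":[0,0,0],"translation":[-0.054,0,-0.028],"claw":0},{"rotation":[0,0,0],"translation":[-0.054,0,-0.028],"claw":0},{"rotation":[0,0,0],"translation":[-0.054,0,-0.028],"claw":0},{"rotation":[0,0,0],"translation":[-0.054,0,-0.028],"claw":0}]'
python3 -m crank '[{"rotation":[0,0,0],"translation":[-0.054,0,-0.028],"claw":0},{"rotation":[0,0,0],"translation":[-0.054,0,-0.028],"claw":0},{"rotation":[0,0,0],"translation":[-0.054,0,-0.028],"claw":0},{"rotation":[0,0,0],"translation":[-0.054,0,-0.028],"claw":0},{"rotation":[0,0,0],"translation":[-0.054,0,-0.028],"claw":0}]'
python3 -c "
from h import *
rel(.582,-.087,.2,95.5);st()"
```

```text
t: 1.15
position: [0.3503, 0.2594, 0.2189]
tool_rot: [-1.568, 0.003, 1.675]
ft_force: [1.0, 1.0, -0.6]
width: 0.499
t: 1.78
position: [0.5204, -0.003, 0.2193]
tool_rot: [-1.569, 0.002, 1.674]
ft_force: [0.0, 1.5, -0.0]
width: 0.498
turn(tool) deg [-0.12  0.41 -0.13] | shift now-axes [-0.0899  0.0194 -0.0527] | shift after turn [-0.0895  0.0193 -0.0533]
t 1.77 pos [ 0.5204 -0.003   0.2193] rpy [-89.9   0.1  95.9] F [ 0.   1.5 -0. ] w 0.498 q [-0.23  0.33  1.38 -0.    1.43 -1.91]
```

```bash
python3 -m crank '[{"rotation":[0,0,0],"translation":[-0.045,0.02,-0.027],"claw":0},{"rotation":[0,0,0],"translation":[-0.045,0.04,-0.027],"claw":0},{"rotation":[0,0,0],"translation":[0,0,0],"claw":0}]'
python3 -c "
from h import *
rel(.582,-.087,.077,95.5);st()
c=env.calibration('wrist');p,d=env.read_camera('wrist');cv2.imwrite('pics/w1.png',p)
p,d=env.read_camera('top');cv2.imwrite('pics/t1.png',p)
print(-c['R'].T@c['t'],c['R'][2])"
```

```text
t: 2.15
position: [0.5835, -0.0904, 0.1595]
tool_rot: [-1.568, 0.002, 1.669]
ft_force: [-0.3, 1.2, 0.3]
width: 0.505
turn(tool) deg [-0.14  0.13 -0.12] | shift now-axes [0.0037 0.0825 0.001 ] | shift after turn [0.0035 0.0825 0.0012]
t 2.15 pos [ 0.5835 -0.0904  0.1595] rpy [-89.9   0.1  95.6] F [-0.3  1.2  0.3] w 0.505 q [-0.35  0.5   1.28 -0.    1.36 -2.02]
[ 0.51087991 -0.09869222  0.32354122] [ 0.27654011  0.02480707 -0.96068214]
```

View pics/w1.png

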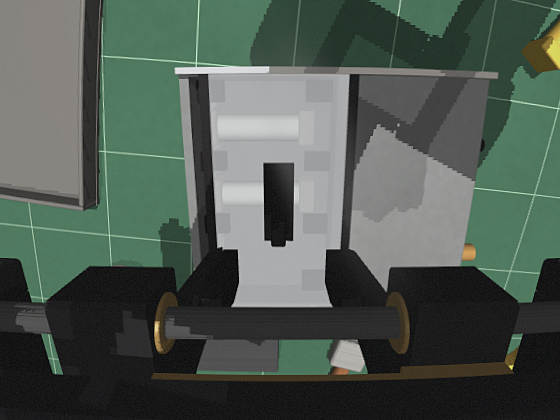

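The wrist view shows the bar at about (279,200), between the jaw lines, with spent tubes at (260,127) and (243,193). I'll lower onto the bar now.

```bash
python3 -m crank '[{"rotation":[0,0,0],"translation":[0.0035,0.04,0],"claw":0},{"rotation":[0,0,0],"translation":[0,0.04,0],"claw":0},{"rotation":[0,0,0],"translation":[0,0.002,0],"claw":0}]' 10
python3 -m crank '[{"rotation":[0,0,0],"translation":[0,0,0],"claw":0.9},{"rotation":[0,0,0],"translation":[0,0,0],"claw":0.9},{"rotation":[0,0,0],"translation":[0,0,0],"claw":0.9},{"rotation":[0,0,0],"translation":[0,0,0],"claw":0.9}]' 10
python3 -c "
from h import *
st()"
```

```text
t: 2.62
position: [0.584, -0.0818, 0.0844]
tool_rot: [-1.58, 0.007, 1.675]
ft_force: [-0.1, 0.0, -0.0]
width: 0.495
t: 3.12
position: [0.5859, -0.0812, 0.0905]
tool_rot: [-1.589, 0.011, 1.677]
ft_force: [0.8, 0.1, -0.7]
width: 0.07
t 3.12 pos [ 0.5859 -0.0812  0.0905] rpy [-91.    0.6  96.1] F [ 0.8  0.1 -0.7] w 0.07 q [-0.34  0.56  1.39 -0.    1.17 -2.01]
```

```bash
python3 -m crank '[{"rotation":[0,0,0],"translation":[0,0,0],"claw":0.9},{"rotation":[0,0,0],"translation":[0,0,0],"claw":0.9}]'
python3 -c "
from h import *
rel(.582,-.087,.077,95.5);st()
p,d=env.read_camera('wrist');cv2.imwrite('pics/w2.png',p)"
```

```text
t: 3.38
position: [0.586, -0.0814, 0.0908]
tool_rot: [-1.589, 0.011, 1.677]
ft_force: [0.4, 0.3, 0.0]
width: 0.051
turn(tool) deg [ 1.04  0.58 -0.62] | shift now-axes [-0.005   0.0138  0.0048] | shift after turn [-0.0052  0.0138  0.0045]
t 3.38 pos [ 0.586  -0.0814  0.0908] rpy [-91.    0.6  96.1] F [0.4 0.3 0. ] w 0.051 q [-0.34  0.56  1.39 -0.    1.17 -2.01]
```

View pics/w2.png

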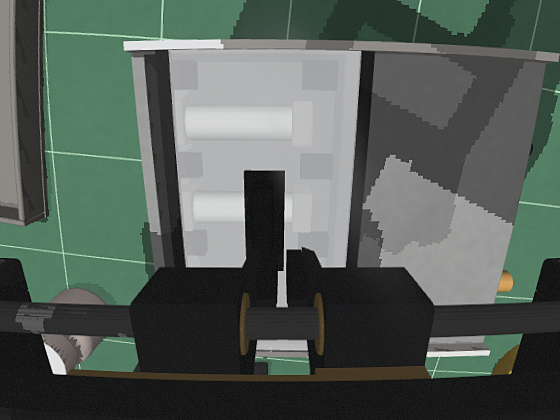

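```bash
python3 -c "
from h import *
st()
p,d=env.read_camera('scene');cv2.imwrite('pics/s2.png',cv2.resize(p[200:310,200:360],None,fx=5,fy=5))
p,d=env.read_camera('top');cv2.imwrite('pics/t2.png',cv2.resize(p[145:245,255:365],None,fx=6,fy=6))
"
```

```text
t 3.42 pos [ 0.586  -0.0814  0.0908] rpy [-91.    0.6  96.1] F [-0.4  0.4  0.8] w 0.052 q [-0.34  0.56  1.39 -0.    1.17 -2.01]
```

View pics/s2.png

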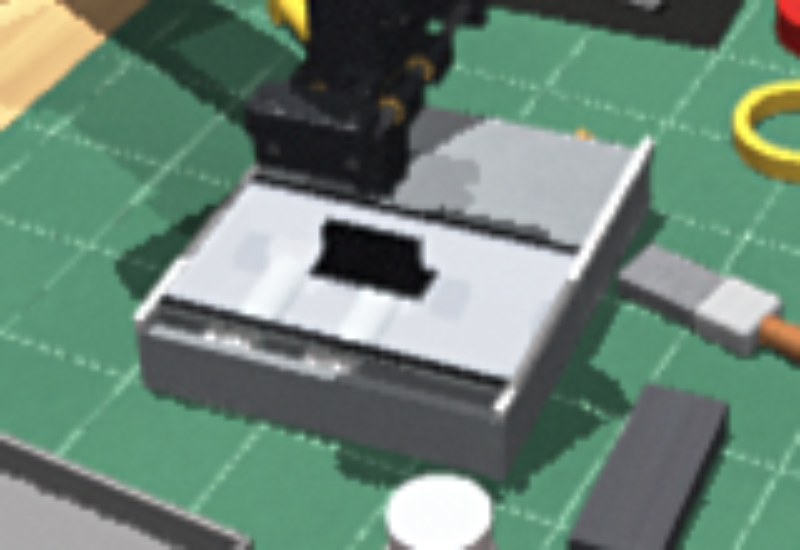

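View pics/t2.png

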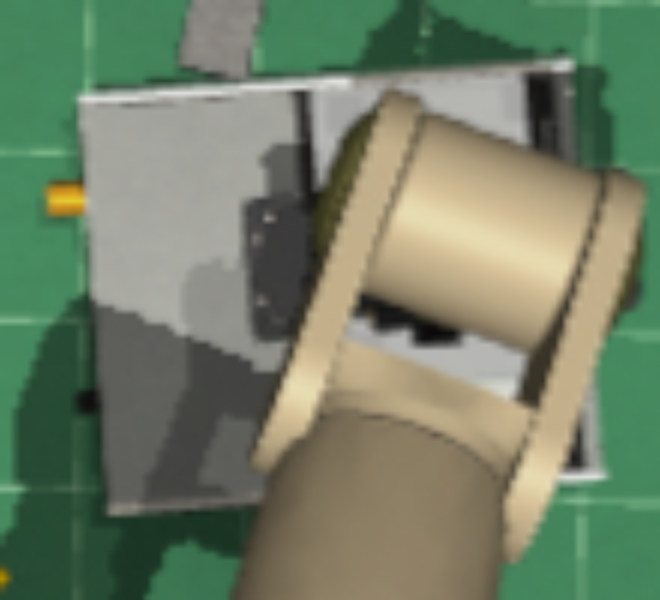

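```bash
python3 -c "
from h import *
c=env.calibration('scene');s=env.read_state()
R=Ro.from_euler('xyz',s['tool_rot'])
f=lambda X:((proj(c,X)-[200,200]+.5)*5-.5).round(0)
print('tcp',f(s['position']),'tip',f(s['position']+R.apply([0,.022,0])))
print('bar top est',f([.5822,-.0873,.083]),'low',f([.5822,-.0873,.051]))
# scene bar top centre (375,229) -> at z .083
for u,v in [(325,222),(422,240),(318,272),(428,296)]:
  for z in (.083,.051): print(u,v,z,ray(c,(u+.5)/5-.5+200,(v+.5)/5-.5+200,z).round(4))
"
```

```text
tcp [385. 210.] tip [387. 241.]
bar top est [374. 225.] low [377. 268.]
325 222 0.083 [ 0.5552 -0.0973  0.083 ]
325 222 0.051 [ 0.5331 -0.0622  0.051 ]
422 240 0.083 [ 0.6136 -0.088   0.083 ]
422 240 0.051 [ 0.5937 -0.0526  0.051 ]
318 272 0.083 [ 0.5744 -0.1385  0.083 ]
318 272 0.051 [ 0.553  -0.1051  0.051 ]
428 296 0.083 [ 0.6398 -0.1305  0.083 ]
428 296 0.051 [ 0.6209 -0.0967  0.051 ]
```

```bash
python3 -c "
from h import *
st()
p,d=env.read_camera('scene');cv2.imwrite('pics/s3.png',cv2.resize(p[190:270,230:310],None,fx=7,fy=7,interpolation=cv2.INTER_NEAREST))
c=env.calibration('scene')
# 3D of gripper bottom from depth
for u,v in [(276,236),(278,234),(272,236),(275,250),(276,238),(276,240),(276,244)]:
  z=d[v,u];K=c['K'];X=c['R'].T@(np.array([(u-K[0,2])/K[0,0]*z,(v-K[1,2])/K[1,1]*z,z])-c['t']);print(u,v,p[v,u],X.round(3))
"
```

```text
t 3.52 pos [ 0.586  -0.0814  0.0907] rpy [-91.    0.6  96.1] F [ 0.8  0.2 -0.2] w 0.051 q [-0.34  0.56  1.39 -0.    1.17 -2.01]
276 236 [27 23 23] [ 0.593 -0.095  0.122]
278 234 [19 18 17] [ 0.595 -0.086  0.124]
272 236 [24 23 21] [ 0.622 -0.164  0.179]
275 250 [18 11 11] [ 0.589 -0.097  0.073]
276 238 [35 31 31] [ 0.595 -0.099  0.119]
276 240 [121 120 116] [ 0.546 -0.017  0.039]
276 244 [243 237 234] [ 0.563 -0.046  0.05 ]
```

View pics/s3.png

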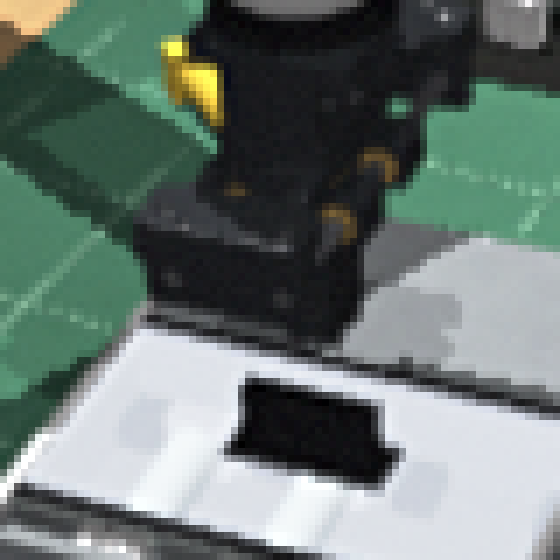

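```bash
python3 -c "
from h import *
st()
c=env.calibration('wrist');p,d=env.read_camera('wrist');K=c['K']
def W(u,v):
  z=d[v,u];x=(u-K[0,2])/K[0,0];y=(v-K[1,2])/K[1,1];r2=x*x+y*y
  k=1-c['k1']*r2
  return c['R'].T@(np.array([x*k*z,y*k*z,z])-c['t'])
for u,v in [(265,200),(265,180),(265,245),(265,260),(300,255),(300,262),(295,258),(310,262),(260,290),(250,150),(400,300),(180,300),(283,290)]: print(u,v,p[v,u],W(u,v).round(4),d[v,u])
cs=env.calibration('scene')
q,ds=env.read_camera('scene')
cv2.imwrite('pics/s4.png',cv2.resize(q[60:260,200:330],None,fx=4,fy=4,interpolation=cv2.INTER_NEAREST))
"
```

```text
t 3.58 pos [ 0.586  -0.0813  0.0907] rpy [-91.    0.6  96.1] F [-0.7 -0.3 -0.2] w 0.049 q [-0.34  0.56  1.39 -0.    1.17 -2.01]
265 200 [10  9 14] [ 0.5578 -0.0951  0.0841] 0.17551018
265 180 [18 19 16] [ 0.5519 -0.0972  0.0598] 0.196961
265 245 [20 21 20] [ 0.585  -0.0927  0.0835] 0.18429428
265 260 [21 22 20] [ 0.5757 -0.0912  0.1214] 0.1452755
300 255 [17 18 20] [ 0.5745 -0.0749  0.1147] 0.15170029
300 262 [15 10 12] [ 0.5743 -0.0753  0.1226] 0.14408058
295 258 [28 27 24] [ 0.5743 -0.0775  0.1191] 0.14738266
310 262 [23 22 27] [ 0.5725 -0.0711  0.1252] 0.14114878
260 290 [25 26 25] [ 0.5758 -0.0916  0.147 ] 0.12092013
250 150 [183 182 179] [ 0.5356 -0.1088  0.0506] 0.20063543
400 300 [27 22 26] [ 0.5462 -0.0598  0.1934] 0.06850366
180 300 [19 23 20] [ 0.551  -0.1076  0.1944] 0.06794902
283 290 [182 180 179] [ 0.6339 -0.0771  0.0503] 0.23078893
```

View pics/s4.png

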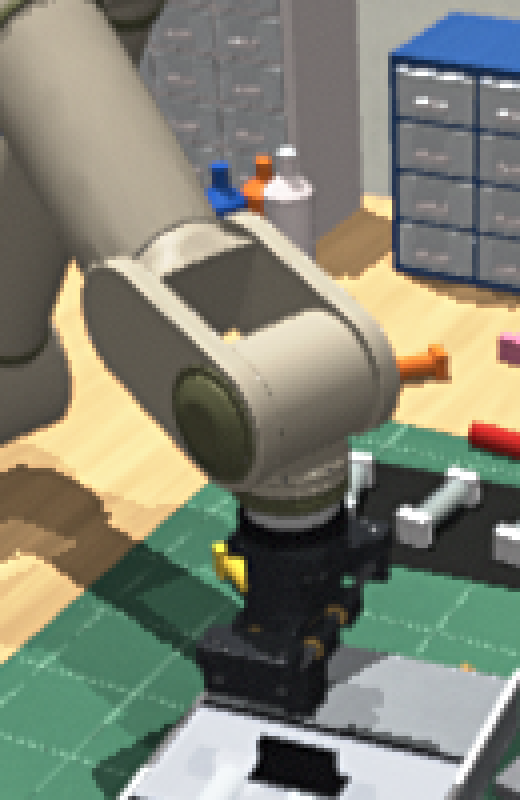

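```bash
python3 -c "
from h import *
st()
c=env.calibration('wrist');p,d=env.read_camera('wrist');K=c['K'];s=env.read_state()
R=Ro.from_euler('xyz',s['tool_rot'])
for k in (.022,.003,-.02,-.042): print(k,proj(c,s['position']+R.apply([0,k,0])).round(0))
C=-c['R'].T@c['t'];print('cam in tool',R.inv().apply(C-s['position']).round(4))
vv,uu=np.mgrid[240:330,230:340]
K=c['K'];z=d[240:330,230:340];x=(uu-K[0,2])/K[0,0];y=(vv-K[1,2])/K[1,1];k=1-c['k1']*(x*x+y*y)
P=np.stack([x*k*z,y*k*z,z],-1)-c['t'];W=P@c['R'];T=R.inv().apply((W-s['position']).reshape(-1,3)).reshape(W.shape)
for v in range(242,330,6): print(v,[ (int(1000*a),int(1000*b),int(1000*e)) for a,b,e in T[v-240,[20,35,50,60,70,85]]])
"
```

```text
t 3.67 pos [ 0.586  -0.0813  0.0907] rpy [-91.    0.6  96.1] F [-0.2 -0.1 -0.2] w 0.049 q [-0.34  0.56  1.39 -0.    1.17 -2.01]
0.022 [284. 239.]
0.003 [284. 252.]
-0.02 [285. 270.]
-0.042 [285. 293.]
cam in tool [-0.0015 -0.1639  0.0735]
242 [(-22, 36, -7), (-11, 7, 4), (-2, 35, -7), (4, 39, -8), (11, 39, -8), (21, 39, -8)]
248 [(-22, 35, -11), (-11, 8, 0), (-2, 35, -11), (4, 39, -13), (11, 39, -13), (21, 38, -12)]
254 [(-16, -26, 11), (-9, -23, 10), (-2, 37, -17), (2, -23, 10), (7, -23, 10), (14, -26, 11)]
260 [(-15, -33, 11), (-9, -29, 10), (-2, 34, -20), (2, -30, 10), (6, -30, 10), (13, -33, 12)]
266 [(-15, -40, 12), (-8, -36, 10), (-2, 36, -25), (2, -35, 10), (6, -36, 10), (12, -39, 11)]
272 [(-14, -44, 11), (-8, -42, 10), (-2, 39, -31), (2, -41, 10), (6, -41, 10), (12, -44, 11)]
278 [(-14, -49, 11), (-8, -46, 10), (-2, 40, -37), (2, -45, 9), (6, -47, 10), (11, -49, 11)]
284 [(-13, -54, 11), (-8, -52, 10), (-2, 40, -42), (2, -44, 6), (5, -53, 10), (11, -54, 11)]
290 [(-13, -59, 11), (-7, -56, 10), (-2, 39, -46), (1, -56, 10), (5, -56, 10), (11, -58, 11)]
296 [(-12, -63, 11), (-7, -60, 10), (-2, 40, -51), (1, -61, 10), (5, -61, 10), (7, -90, 28)]
302 [(-12, -65, 10), (-7, -62, 9), (-2, 40, -56), (1, -63, 9), (5, -63, 9), (7, -90, 26)]
308 [(-9, -94, 27), (-5, -94, 27), (-1, -94, 27), (0, -93, 27), (3, -94, 27), (6, -95, 28)]
314 [(-9, -97, 27), (-5, -97, 27), (-1, -97, 27), (0, -97, 27), (2, -97, 27), (6, -97, 27)]
320 [(-9, -98, 26), (-5, -98, 26), (-1, -98, 26), (0, -98, 26), (2, -98, 26), (6, -97, 26)]
326 [(-9, -98, 25), (-5, -98, 25), (-1, -100, 26), (0, -99, 26), (2, -99, 25), (6, -99, 25)]
```

```bash
python3 -m crank '[{"rotation":[0,0,0],"translation":[0,-0.03,0],"claw":0},{"rotation":[1,0,0],"translation":[0,0,0],"claw":0},{"rotation":[0,0,0],"translation":[0,0,0],"claw":0}]'
python3 -c "
from h import *
rel(.582,-.090,.12,95.5)
st()
"
python3 -m crank '[{"rotation":[0,0,0],"translation":[0,0,0],"claw":0},{"rotation":[0,0,0],"translation":[0,0,0],"claw":0}]'
python3 -c "
from h import *
rel(.582,-.090,.12,95.5)
st()
"
```

```text
t: 4.1
position: [0.5849, -0.0809, 0.12]
tool_rot: [-1.568, 0.01, 1.677]
ft_force: [-0.2, 0.8, -0.5]
width: 0.367
turn(tool) deg [-0.13  0.58 -0.57] | shift now-axes [-0.0087  0.0001  0.0038] | shift after turn [-0.0088  0.      0.0038]
t 4.1 pos [ 0.5849 -0.0809  0.12  ] rpy [-89.9   0.6  96.1] F [-0.2  0.8 -0.5] w 0.367 q [-0.33  0.54  1.34 -0.01  1.26 -2.01]
t: 4.35
position: [0.5844, -0.0808, 0.1185]
tool_rot: [-1.566, 0.009, 1.677]
ft_force: [-0.4, 0.2, 1.0]
width: 0.497
turn(tool) deg [-0.25  0.58 -0.51] | shift now-axes [-0.009  -0.0014  0.0034] | shift after turn [-0.009  -0.0015  0.0033]
t 4.35 pos [ 0.5844 -0.0808  0.1185] rpy [-89.7   0.5  96.1] F [-0.4  0.2  1. ] w 0.497 q [-0.33  0.54  1.34 -0.01  1.26 -2.01]
```

```bash
python3 -c "
from h import *
c=env.calibration('wrist');s=env.read_state();p,d=env.read_camera('wrist');K=c['K']
cv2.imwrite('pics/w3.png',p)
R=Ro.from_euler('xyz',s['tool_rot'])
vv,uu=np.mgrid[0:420,0:560]
x=(uu-K[0,2])/K[0,0];y=(vv-K[1,2])/K[1,1];k=1-c['k1']*(x*x+y*y)
W=(np.stack([x*k*d,y*k*d,d],-1)-c['t'])@c['R'];T=R.inv().apply((W-s['position']).reshape(-1,3)).reshape(W.shape)
m=(d>0)&(np.abs(T[...,0])<70)&(np.abs(T[...,2])<.015)&(T[...,1]>-.06)&(T[...,1]<.02)
v,u=np.nonzero(m)
print(len(v)); o=np.argsort(-T[m][:,1])[:400:40]
print(np.c_[u[o],v[o],(T[m][o]*1000).round()])
b=(p.max(2)<40)&(W[...,2]>.075)&(W[...,2]<.09)
print('bar',b.sum(),W[b].mean(0),W[b].min(0),W[b].max(0))
cs=env.calibration('scene')
print('tip in scene',proj(cs,s['position']+R.apply([0,.022,0])),proj(cs,s['position']+R.apply([0,-.018,0])))
p,d=env.read_camera('scene');cv2.imwrite('pics/s5.png',cv2.resize(p[160:270,220:330],None,fx=5,fy=5,interpolation=cv2.INTER_NEAREST))
"
```

```text
4185
[[329. 249.  22. -17.  10.]
 [238. 271. -24. -18.  -1.]
 [226. 250. -29. -19.  11.]
 [340. 251.  27. -20.  10.]
 [326. 267.  21. -20.   2.]
 [326. 265.  21. -21.   3.]
 [214. 250. -34. -22.  12.]
 [341. 253.  27. -22.  10.]
 [236. 254. -24. -23.  10.]
 [236. 265. -24. -23.   4.]]
bar 1555 [ 0.57929544 -0.09534636  0.08272426] [ 0.55153564 -0.10366248  0.07511051] [ 0.61113403 -0.08682417  0.08510418]
tip in scene [275.98939234 239.78916703] [275.51059203 228.42553277]
```

View pics/s5.png

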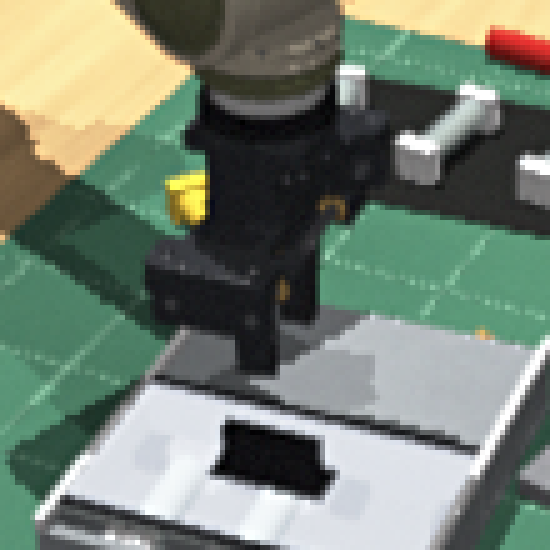

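View pics/w3.png

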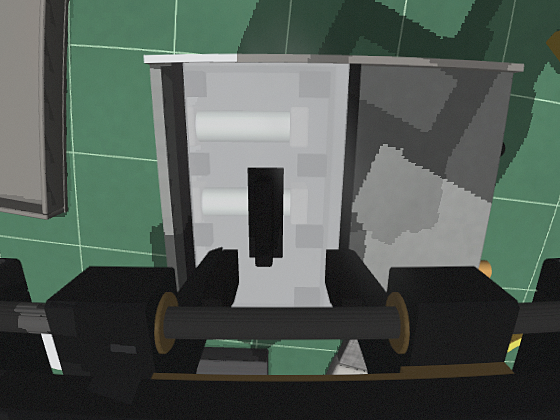

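```bash
python3 -c "
from h import *
s=env.read_state();R=Ro.from_euler('xyz',s['tool_rot']);cs=env.calibration('scene')
for a in (-.022,-.030,-.039,.022,.039):
  for k in (.022,.0,-.018): print(a,k,((proj(cs,s['position']+R.apply([a,k,0]))-[220,160])*5).round())
st()"
```

```text
-0.022 0.022 [265. 421.]
-0.022 0.0 [264. 390.]
-0.022 -0.018 [262. 364.]
-0.03 0.022 [259. 429.]
-0.03 0.0 [258. 398.]
-0.03 -0.018 [257. 372.]
-0.039 0.022 [253. 438.]
-0.039 0.0 [252. 407.]
-0.039 -0.018 [250. 381.]
0.022 0.022 [295. 377.]
0.022 0.0 [293. 346.]
0.022 -0.018 [292. 321.]
0.039 0.022 [306. 361.]
0.039 0.0 [305. 330.]
0.039 -0.018 [304. 305.]
t 4.45 pos [ 0.5845 -0.0808  0.1187] rpy [-89.8   0.5  96.1] F [-0.6  0.2  0.1] w 0.5 q [-0.33  0.54  1.34 -0.01  1.26 -2.01]
```

```bash
python3 -m crank '[{"rotation":[0,0.5,-0.5],"translation":[-0.010,0,0],"claw":0},{"rotation":[0,0,0],"translation":[0,0.02,0],"claw":0},{"rotation":[0,0,0],"translation":[0,0.0,0],"claw":0}]'
python3 -c "
from h import *
st()"
python3 -m crank '[{"rotation":[0,0,0],"translation":[0,0.02,0],"claw":0}]'
python3 -m crank '[{"rotation":[0,0,0],"translation":[0,0,0],"claw":0}]'
python3 -c "
from h import *
st()
p,d=env.read_camera('scene');cv2.imwrite('pics/s6.png',cv2.resize(p[160:270,220:330],None,fx=5,fy=5,interpolation=cv2.INTER_NEAREST))"
```

```text
t: 4.82
position: [0.5857, -0.0925, 0.0985]
tool_rot: [-1.567, -0.0, 1.667]
ft_force: [1.1, 0.2, 0.6]
width: 0.5
t 4.83 pos [ 0.5857 -0.0925  0.0985] rpy [-89.8  -0.   95.5] F [1.1 0.2 0.6] w 0.5 q [-0.36  0.57  1.36 -0.    1.22 -2.02]
t: 4.95
position: [0.5868, -0.0934, 0.0801]
tool_rot: [-1.571, 0.001, 1.666]
ft_force: [-0.1, 0.1, 0.1]
width: 0.501
t: 5.08
position: [0.5864, -0.0935, 0.0797]
tool_rot: [-1.569, 0.0, 1.666]
ft_force: [-0.3, 0.4, -0.2]
width: 0.503
t 5.08 pos [ 0.5864 -0.0935  0.0797] rpy [-89.9   0.   95.4] F [-0.3  0.4 -0.2] w 0.503 q [-0.36  0.59  1.38 -0.    1.18 -2.02]
```

View pics/s6.png

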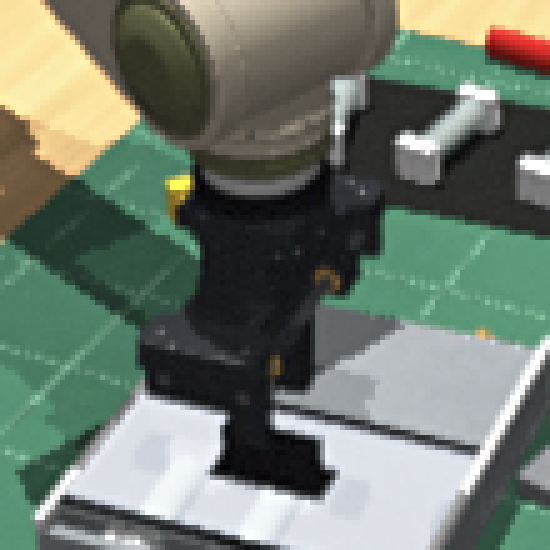

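```bash
python3 -m crank '[{"rotation":[0,0,0],"translation":[0,0.01,0],"claw":0},{"rotation":[0,0,0],"translation":[0,0.01,0],"claw":0}]'
python3 -c "
from h import *
st()
c=env.calibration('wrist');p,d=env.read_camera('wrist');cv2.imwrite('pics/w4.png',p)
p,d=env.read_camera('scene');cv2.imwrite('pics/s7.png',cv2.resize(p[160:270,220:330],None,fx=5,fy=5,interpolation=cv2.INTER_NEAREST))"
```

```text
t: 5.38
position: [0.5883, -0.0943, 0.0621]
tool_rot: [-1.575, 0.003, 1.666]
ft_force: [-0.0, 0.1, -0.6]
width: 0.499
t 5.38 pos [ 0.5883 -0.0943  0.0621] rpy [-90.2   0.2  95.4] F [-0.   0.1 -0.6] w 0.499 q [-0.36  0.61  1.39 -0.    1.13 -2.02]
```

View pics/s7.png

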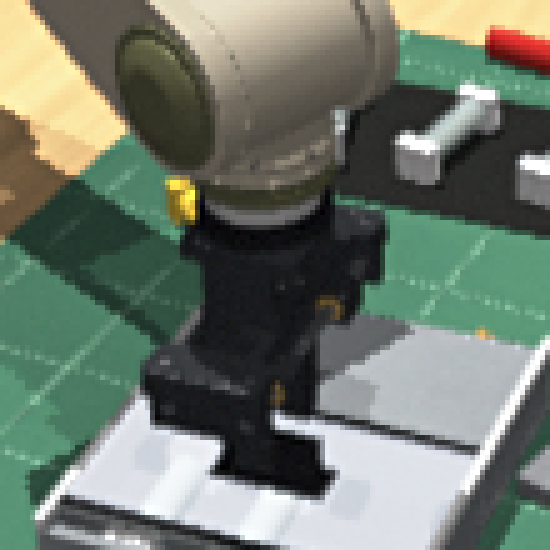

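View pics/w4.png

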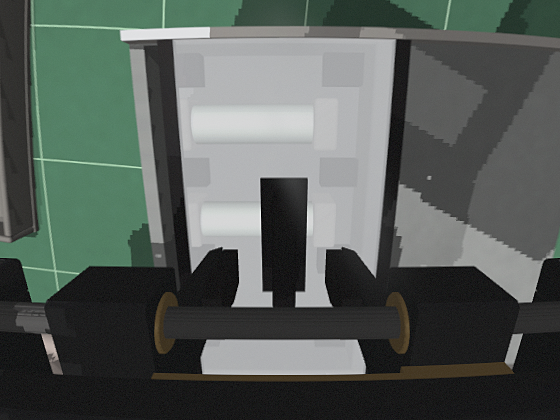

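The bar is centred between the jaws, at column 284. I'll descend further and close.

```bash
python3 -m crank '[{"rotation":[0,0,0],"translation":[0,0.01,0],"claw":0},{"rotation":[0,0,0],"translation":[0,0.01,0],"claw":0},{"rotation":[0,0,0],"translation":[0,0,0],"claw":0}]'
python3 -c "
from h import *
st()"
python3 -m crank '[{"rotation":[0,0,0],"translation":[0,0,0],"claw":0.9},{"rotation":[0,0,0],"translation":[0,0,0],"claw":0.9},{"rotation":[0,0,0],"translation":[0,0,0],"claw":0.9},{"rotation":[0,0,0],"translation":[0,0,0],"claw":0.9}]' 10
python3 -c "
from h import *
st()"
```

```text
t: 5.85
position: [0.5877, -0.094, 0.0396]
tool_rot: [-1.572, 0.002, 1.666]
ft_force: [-0.2, -0.3, -0.1]
width: 0.497
t 5.85 pos [ 0.5877 -0.094   0.0396] rpy [-90.1   0.1  95.4] F [-0.2 -0.3 -0.1] w 0.497 q [-0.36  0.64  1.42 -0.    1.09 -2.02]
t: 6.35
position: [0.588, -0.0941, 0.0401]
tool_rot: [-1.573, 0.002, 1.666]
ft_force: [0.5, 0.3, -1.6]
width: 0.137
t 6.35 pos [ 0.588  -0.0941  0.0401] rpy [-90.1   0.1  95.5] F [ 0.5  0.3 -1.6] w 0.137 q [-0.36  0.64  1.41 -0.    1.09 -2.02]
```

```bash
python3 -m crank '[{"rotation":[0,0,0],"translation":[0.02,0,0],"claw":0.9},{"rotation":[0,0,0],"translation":[0.03,0,0],"claw":0.9},{"rotation":[0,0,0],"translation":[0.03,0,0],"claw":0.9},{"rotation":[0,0,0],"translation":[0.015,0,0],"claw":0.9}]' 15
python3 -c "
from h import *
st()"
python3 -m crank '[{"rotation":[0,0,0],"translation":[0.01,0,0],"claw":0.9}]'
python3 -m crank '[{"rotation":[0,0,0],"translation":[0.005,0,0],"claw":0.9}]'
python3 -m crank '[{"rotation":[0,0,0],"translation":[0.005,0,0],"claw":0.9}]'
python3 -c "
from h import *
st()
p,d=env.read_camera('top');cv2.imwrite('pics/t3.png',cv2.resize(p[145:245,255:365],None,fx=6,fy=6))
p,d=env.read_camera('scene');cv2.imwrite('pics/s8.png',cv2.resize(p[160:310,200:360],None,fx=5,fy=4,interpolation=cv2.INTER_NEAREST))"
```

```text
t: 6.85
position: [0.5787, 0.0033, 0.0401]
tool_rot: [-1.574, 0.005, 1.665]
ft_force: [2.1, -2.3, -2.0]
width: 0.132
t 6.85 pos [0.5787 0.0033 0.0401] rpy [-90.2   0.3  95.4] F [ 2.1 -2.3 -2. ] w 0.132 q [-0.2   0.61  1.47 -0.    1.06 -1.86]
t: 6.98
position: [0.5777, 0.0141, 0.0401]
tool_rot: [-1.574, 0.005, 1.665]
ft_force: [0.0, -1.7, -1.0]
width: 0.137
t: 7.1
position: [0.5774, 0.017, 0.0401]
tool_rot: [-1.574, 0.01, 1.666]
ft_force: [-0.4, -30.0, -5.4]
width: 0.137
t: 7.22
position: [0.5774, 0.0172, 0.04]
tool_rot: [-1.574, 0.018, 1.666]
ft_force: [-1.3, -30.4, -3.8]
width: 0.148
t 7.22 pos [0.5774 0.0172 0.04  ] rpy [-90.2   1.   95.5] F [ -1.3 -30.4  -3.8] w 0.148 q [-0.17  0.61  1.47 -0.02  1.05 -1.82]
```

View pics/s8.png

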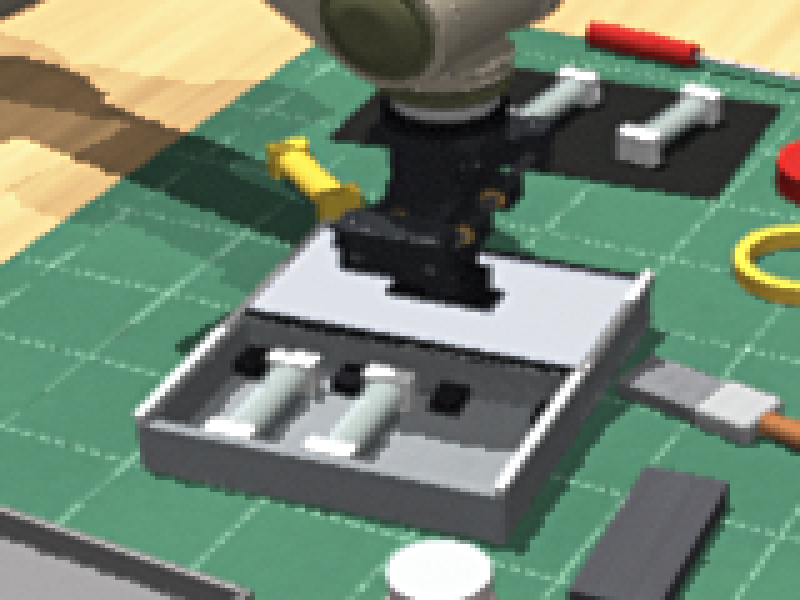

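The cover is wide open at its stop (reaction 30 N). I'll relax, release and rise.

```bash
python3 -m crank '[{"rotation":[0,0,0],"translation":[0,0,0],"claw":0.9},{"rotation":[0,0,0],"translation":[0,0,0],"claw":0.4},{"rotation":[0,0,0],"translation":[0,0,0],"claw":0.3},{"rotation":[0,0,0],"translation":[0,-0.05,0],"claw":0.3},{"rotation":[0,0,0],"translation":[0,-0.06,0],"claw":0.1}]'
python3 -m crank '[{"rotation":[0,10.5,0],"translation":[-0.04,-0.04,0],"claw":0.1},{"rotation":[0,10.5,0],"translation":[-0.04,0,0],"claw":0.1},{"rotation":[0,10.5,0],"translation":[0,0,0],"claw":0.1},{"rotation":[0,10.5,0],"translation":[0,0,0],"claw":0.1},{"rotation":[0,10.5,0],"translation":[0,0,0],"claw":0.1}]'
python3 -m crank '[{"rotation":[0,10.5,0],"translation":[0,0,0],"claw":0.1},{"rotation":[0,10.5,0],"translation":[0,0,0],"claw":0.1},{"rotation":[0,10.5,0],"translation":[0,0,0],"claw":0.1},{"rotation":[0,6,0],"translation":[0,0,0],"claw":0.1},{"rotation":[0,0,0],"translation":[0,0,0],"claw":0.1}]'
python3 -c "
from h import *
rel(.51,-.11,.15,5.45)
st()
c=env.calibration('wrist');p,d=env.read_camera('wrist');cv2.imwrite('pics/w5.png',p)"
```

```text
t: 7.95
position: [0.5751, 0.0184, 0.1486]
tool_rot: [-1.564, 0.015, 1.664]
ft_force: [0.1, -0.3, 0.1]
width: 0.434
t: 8.57
position: [0.5766, -0.0612, 0.1968]
tool_rot: [-1.586, 0.008, 0.729]
ft_force: [-0.8, -0.3, 0.4]
width: 0.446
t: 9.2
position: [0.5763, -0.0591, 0.1968]
tool_rot: [-1.586, -0.003, 0.059]
ft_force: [-0.1, -0.1, 0.0]
width: 0.451
turn(tool) deg [ 0.89 -2.05  0.16] | shift now-axes [-0.0693  0.0473 -0.0461] | shift after turn [-0.0708  0.0468 -0.0443]
t 9.2 pos [ 0.5763 -0.0591  0.1968] rpy [-90.9  -0.2   3.4] F [-0.1 -0.1  0. ] w 0.451 q [-0.3   0.45  1.26 -0.01  1.43 -0.36]
```

View pics/w5.png

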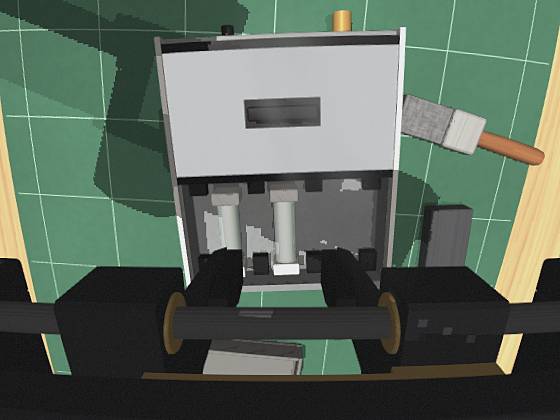

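```bash
python3 -m crank '[{"rotation":[1,-2,0],"translation":[0,-0.02,0.04],"claw":0.1},{"rotation":[0,0,0],"translation":[0,0,0],"claw":0.1}]'
cat >> h.py <<'E'
def cloud(name='wrist'):
    c=env.calibration(name);s=env.read_state();p,d=env.read_camera(name);K=c['K']
    vv,uu=np.mgrid[0:420,0:560];x=(uu-K[0,2])/K[0,0];y=(vv-K[1,2])/K[1,1];r2=x*x+y*y
    k=1/(1+c['k1']*r2); k=1/(1+c['k1']*r2*k*k)
    W=(np.stack([x*k*d,y*k*d,d],-1)-c['t'])@c['R']
    return c,s,p,d,W
E
python3 -c "
from h import *
st()
c,s,p,d,W=cloud();cv2.imwrite('pics/w6.png',p)
cv2.imwrite('pics/w6z.png',cv2.resize(p[130:310,150:420],None,fx=2.9,fy=2.9,interpolation=cv2.INTER_CUBIC))
np.savez('w6.npz',p=p,W=W,d=d)
p,d=env.read_camera('top');cv2.imwrite('pics/t4.png',p)
"
```

```text
t: 9.5
position: [0.5737, -0.018, 0.2165]
tool_rot: [-1.568, -0.003, 0.101]
ft_force: [-0.0, 0.2, -0.4]
width: 0.45
t 9.5 pos [ 0.5737 -0.018   0.2165] rpy [-89.8  -0.2   5.8] F [-0.   0.2 -0.4] w 0.45 q [-0.24  0.43  1.24  0.    1.48 -0.34]
```

View pics/w6z.png

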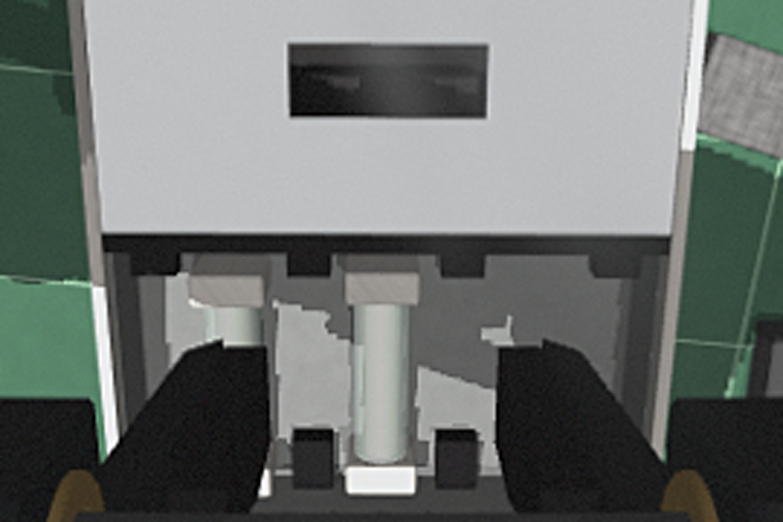

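```bash
python3 -c "
from h import *
z=np.load('w6.npz');W=z['W'];f=lambda x,y:W[int(round(130+y/2.9)),int(round(150+x/2.9))].round(4)
for n,x,y in [('cap1far',382,262),('cap1near',380,480),('cap0far',230,265),('tube1',382,330),('tube1b',380,430),('tube0',235,320),('ribL',313,455),('ribR',456,455),('floor',440,400),('coverL',110,225),('coverR',665,225),('wallL',105,340),('wallR',672,340),('wallfront?',380,505),('barL',292,80),('barR',484,80),('bar',385,50),('bar',385,112)]: print(n,f(x,y))
# ray-based at height z
c=env.calibration('wrist')
for n,x,y,h in [('cap1 nearcap L',345,480,.038),('capR',415,480,.038),('cap1 far L',347,262,.038),('far R',419,262,.038),('cap0 far L',190,265,.038),('far R',265,265,.038),('wall top L out',93,290,.044),('wall top R out',683,290,.044)]:
  print(n,ray(c,(x+.5)/2.9-.5+150,(y+.5)/2.9-.5+130,h).round(4))
"
```

```text
cap1far [ 0.5779 -0.0626  0.0264]
cap1near [ 0.5862 -0.1563  0.0384]
cap0far [ 0.5162 -0.0696  0.0277]
tube1 [ 0.5806 -0.0893  0.0348]
tube1b [ 0.5838 -0.1333  0.0355]
tube0 [ 0.5208 -0.0903  0.0348]
ribL [ 0.5567 -0.1569  0.0208]
ribR [ 0.6192 -0.1516  0.0193]
floor [ 0.611  -0.131   0.0078]
coverL [ 0.474  -0.0515  0.0505]
coverR [ 0.6806 -0.0305  0.051 ]
wallL [ 0.473  -0.0967  0.0525]
wallR [ 0.6918 -0.0745  0.0532]
wallfront? [ 0.5876 -0.1705  0.0337]
barL [0.5387 0.0099 0.0566]
barR [0.6056 0.0166 0.0557]
bar [0.57   0.0241 0.0554]
bar [0.5723 0.0016 0.0541]
cap1 nearcap L [ 0.5696 -0.1577  0.038 ]
capR [ 0.5989 -0.1548  0.038 ]
cap1 far L [ 0.5621 -0.0615  0.038 ]
far R [ 0.59   -0.0588  0.038 ]
cap0 far L [ 0.5011 -0.0688  0.038 ]
far R [ 0.5304 -0.0659  0.038 ]
wall top L out [ 0.4648 -0.0807  0.044 ]
wall top R out [ 0.6931 -0.0582  0.044 ]
```

```bash
python3 -c "
import cv2
p=cv2.imread('pics/t4.png');cv2.imwrite('pics/t4z.png',cv2.resize(p[145:245,255:365],None,fx=6,fy=6,interpolation=cv2.INTER_CUBIC))"
```

```text
(no output)
```

View pics/t4z.png

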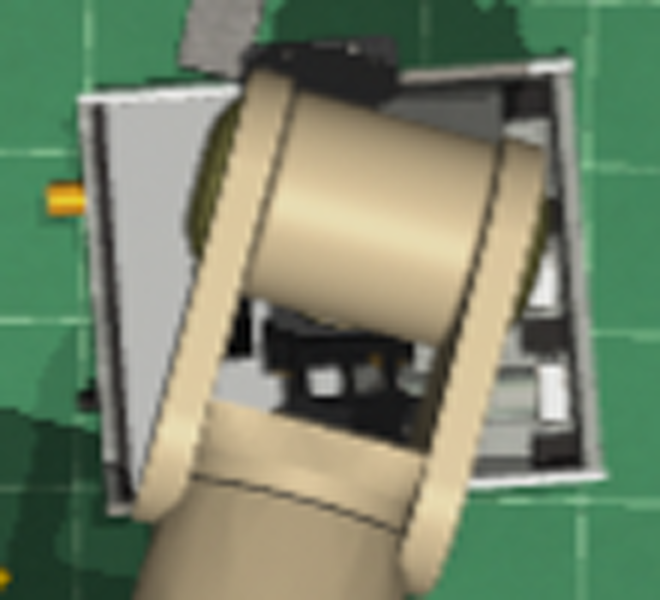

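```bash
python3 -c "
from h import *
p,d=env.read_camera('scene');cv2.imwrite('pics/s9.png',cv2.resize(p[160:310,200:360],None,fx=5,fy=4,interpolation=cv2.INTER_CUBIC))
z=np.load('w6.npz');W=z['W']
for y in range(20,135,8): print(y,[W[int(130+y/2.9),int(150+x/2.9)].round(3).tolist() for x in (385,340)])"
```

```text
20 [[0.568, 0.035, 0.051], [0.553, 0.033, 0.05]]
28 [[0.568, 0.032, 0.052], [0.553, 0.03, 0.053]]
36 [[0.569, 0.029, 0.052], [0.553, 0.027, 0.052]]
44 [[0.569, 0.026, 0.056], [0.554, 0.024, 0.055]]
52 [[0.569, 0.024, 0.056], [0.554, 0.022, 0.056]]
60 [[0.569, 0.021, 0.055], [0.554, 0.019, 0.055]]
68 [[0.569, 0.02, 0.076], [0.555, 0.018, 0.074]]
76 [[0.569, 0.018, 0.084], [0.556, 0.017, 0.083]]
84 [[0.57, 0.016, 0.083], [0.556, 0.015, 0.082]]
92 [[0.57, 0.013, 0.083], [0.556, 0.012, 0.085]]
100 [[0.57, 0.011, 0.083], [0.556, 0.009, 0.082]]
108 [[0.571, 0.004, 0.055], [0.556, 0.002, 0.055]]
116 [[0.571, 0.0, 0.052], [0.556, -0.002, 0.051]]
124 [[0.572, -0.002, 0.051], [0.556, -0.004, 0.051]]
132 [[0.572, -0.005, 0.051], [0.556, -0.007, 0.051]]
```

View pics/s9.png

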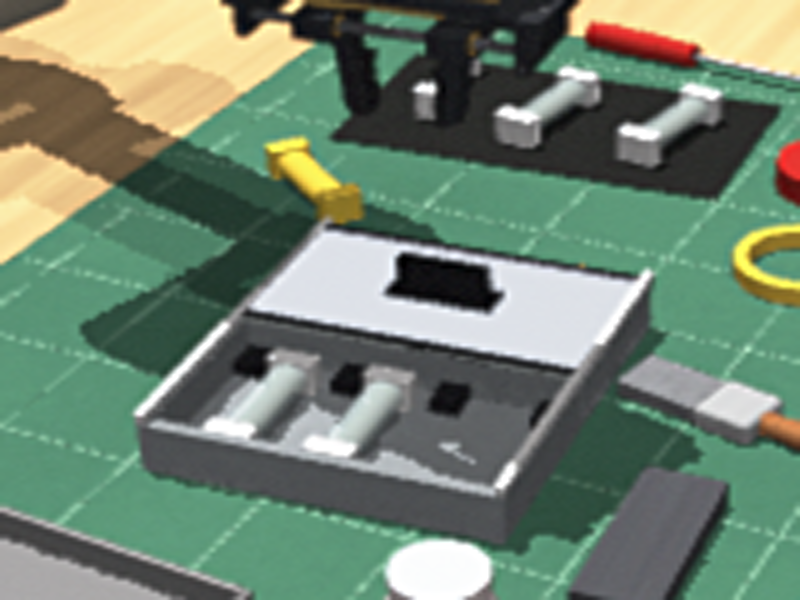

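Everything is clear. The bar has a small foot and the cover is fully open. Spent cartridges are in places 1 and 2, and place 3 is empty. I'll approach the middle one.

```bash
python3 -c "
from h import *
rel(.580,-.108,.06,5.2)"
```

```text
turn(tool) deg [-0.17  0.33 -0.05] | shift now-axes [-0.0016  0.1543 -0.0886] | shift after turn [-0.0012  0.1545 -0.0882]
```

```bash
python3 -m crank '[{"rotation":[0,0.3,0],"translation":[-0.0015,0,-0.045],"claw":0.1},{"rotation":[0,0,0],"translation":[0,0.05,-0.044],"claw":0.1},{"rotation":[0,0,0],"translation":[0,0.06,0],"claw":0.1},{"rotation":[0,0,0],"translation":[0,0.04,0],"claw":0.1},{"rotation":[0,0,0],"translation":[0,0,0],"claw":0.1}]' 10
python3 -c "
from h import *
rel(.580,-.108,.0,5.2);st()
c,s,p,d,W=cloud();cv2.imwrite('pics/w7.png',p)"
```

```text
t: 10.28
position: [0.5793, -0.1129, 0.0615]
tool_rot: [-1.569, 0.002, 0.089]
ft_force: [0.4, 0.6, 0.6]
width: 0.45
turn(tool) deg [-0.13 -0.08 -0.11] | shift now-axes [0.0013 0.0615 0.0047] | shift after turn [0.0012 0.0615 0.0048]
t 10.28 pos [ 0.5793 -0.1129  0.0615] rpy [-89.9   0.1   5.1] F [0.4 0.6 0.6] w 0.45 q [-0.39  0.61  1.41  0.    1.13 -0.48]
```

View pics/w7.png

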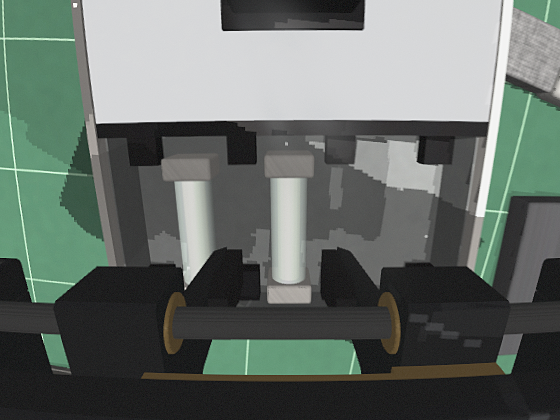

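```bash
python3 -m crank '[{"rotation":[0,0,0],"translation":[0.0035,0.02,0.003],"claw":0.1},{"rotation":[0,0,0],"translation":[0,0.02,0],"claw":0.1},{"rotation":[0,0,0],"translation":[0,0.0,0],"claw":0.1}]' 10
python3 -c "
from h import *
st()
c,s,p,d,W=cloud();cv2.imwrite('pics/w8.png',p)"
```

```text
t: 10.7
position: [0.587, -0.1116, 0.0289]
tool_rot: [-1.575, -0.01, 0.09]
ft_force: [-1.0, -0.8, 0.2]
width: 0.444
t 10.7 pos [ 0.587  -0.1116  0.0289] rpy [-90.2  -0.6   5.2] F [-1.  -0.8  0.2] w 0.444 q [-0.39  0.65  1.42  0.    1.05 -0.48]
```

View pics/w8.png

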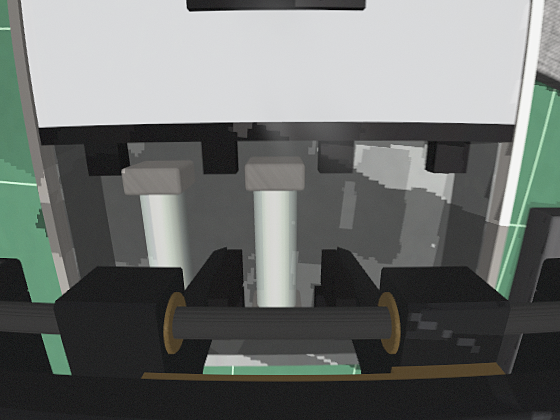

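```bash
python3 -c "
from h import *
rel(.584,-.109,-.003,5.2)"
```

```text
turn(tool) deg [ 0.3  -0.05  0.7 ] | shift now-axes [-0.0038  0.0328  0.0033] | shift after turn [-0.0034  0.0329  0.0031]
```

```bash
python3 -m crank '[{"rotation":[0.3,0,0.7],"translation":[-0.0035,0.01,0.003],"claw":0.1},{"rotation":[0,0,0],"translation":[0,0.01,0],"claw":0.1},{"rotation":[0,0,0],"translation":[0,0.0,0],"claw":0.1}]' 10
python3 -c "
from h import *
rel(.584,-.109,-.003,5.2);st()
c,s,p,d,W=cloud();cv2.imwrite('pics/w9.png',p)"
```

```text
t: 11.12
position: [0.585, -0.1095, 0.0114]
tool_rot: [-1.572, -0.003, 0.09]
ft_force: [0.5, 0.4, 0.5]
width: 0.452
turn(tool) deg [ 0.09 -0.03  0.18] | shift now-axes [-0.001   0.0144  0.0006] | shift after turn [-0.0009  0.0144  0.0006]
t 11.12 pos [ 0.585  -0.1095  0.0114] rpy [-90.1  -0.2   5.2] F [0.5 0.4 0.5] w 0.452 q [-0.38  0.68  1.44 -0.    1.02 -0.47]
```

View pics/w9.png

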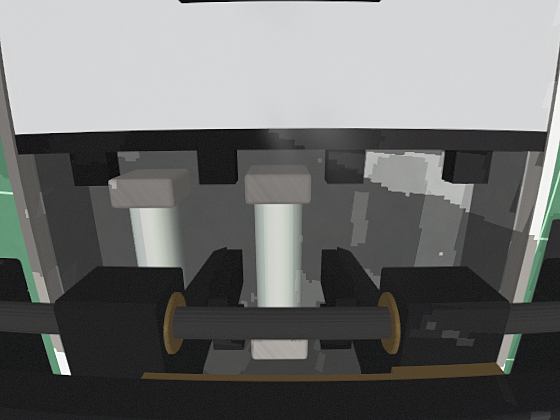

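```bash
python3 -m crank '[{"rotation":[0,0,0],"translation":[-0.0015,0.008,0],"claw":0.1},{"rotation":[0,0,0],"translation":[0,0.006,0],"claw":0.1},{"rotation":[0,0,0],"translation":[0,0.0,0],"claw":0.1}]' 8
python3 -c "
from h import *
st()"
python3 -m crank '[{"rotation":[0,0,0],"translation":[0,0,0],"claw":0.6},{"rotation":[0,0,0],"translation":[0,0,0],"claw":0.6},{"rotation":[0,0,0],"translation":[0,0,0],"claw":0.6}]' 8
python3 -c "
from h import *
st()
c,s,p,d,W=cloud();cv2.imwrite('pics/w10.png',p)"
```

```text
t: 11.55
position: [0.5837, -0.1098, -0.003]
tool_rot: [-1.573, -0.004, 0.09]
ft_force: [-1.2, 0.2, 0.6]
width: 0.45
t 11.55 pos [ 0.5837 -0.1098 -0.003 ] rpy [-90.1  -0.2   5.2] F [-1.2  0.2  0.6] w 0.45 q [-0.39  0.69  1.46 -0.    0.99 -0.48]
t: 11.92
position: [0.5838, -0.1098, -0.0029]
tool_rot: [-1.573, -0.004, 0.09]
ft_force: [0.3, 0.0, -0.8]
width: 0.266
t 11.93 pos [ 0.5838 -0.1098 -0.0029] rpy [-90.1  -0.2   5.2] F [ 0.3  0.  -0.8] w 0.266 q [-0.39  0.69  1.45 -0.    0.99 -0.48]
```

View pics/w10.png

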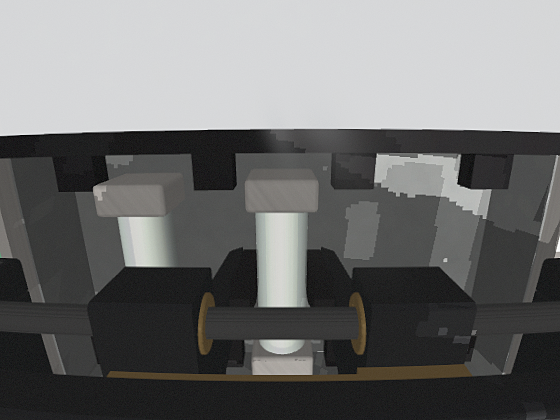

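```bash
python3 -m crank '[{"rotation":[0,0,0],"translation":[0,-0.01,0],"claw":0.6},{"rotation":[0,0,0],"translation":[0,-0.03,0],"claw":0.6},{"rotation":[0,0,0],"translation":[0,-0.05,0],"claw":0.6},{"rotation":[0,0,0],"translation":[0,-0.04,0],"claw":0.6},{"rotation":[0,0,0],"translation":[0,0,0],"claw":0.6}]' 8
python3 -c "
from h import *
rel(.551,-.355,.12,-2.5);st()
c,s,p,d,W=cloud();cv2.imwrite('pics/w11.png',p)"
```

```text
t: 12.6
position: [0.5832, -0.1096, 0.1336]
tool_rot: [-1.573, -0.005, 0.09]
ft_force: [-0.1, -0.5, -1.4]
width: 0.264
turn(tool) deg [0.13 7.67 0.3 ] | shift now-axes [-0.0543  0.014  -0.2415] | shift after turn [-0.0215  0.0136 -0.2466]
t 12.6 pos [ 0.5832 -0.1096  0.1336] rpy [-90.1  -0.3   5.2] F [-0.1 -0.5 -1.4] w 0.264 q [-0.38  0.53  1.32 -0.    1.29 -0.48]
```

View pics/w11.png

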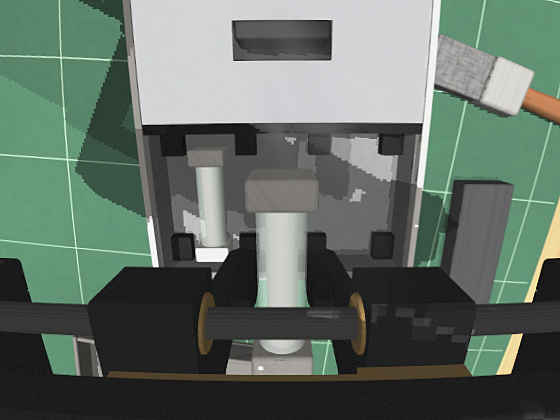

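```bash
python3 -m crank '[{"rotation":[0,0,0],"translation":[-0.006,0,-0.03],"claw":0.6},{"rotation":[0,0,0],"translation":[-0.011,0,-0.05],"claw":0.6},{"rotation":[0,0,0],"translation":[-0.011,0,-0.05],"claw":0.6},{"rotation":[0,0,0],"translation":[-0.011,0,-0.05],"claw":0.6},{"rotation":[0,0,0],"translation":[-0.011,0,-0.045],"claw":0.6}]' 8
python3 -m crank '[{"rotation":[0,4,0],"translation":[-0.004,0,-0.016],"claw":0.6},{"rotation":[0,3.7,0],"translation":[0,0.0,0],"claw":0.6},{"rotation":[0,0,0],"translation":[0,0,0],"claw":0.6}]' 8
python3 -c "
from h import *
rel(.551,-.355,.12,-2.5);st()
c,s,p,d,W=cloud();cv2.imwrite('pics/w12.png',p)"
```

```text
t: 13.28
position: [0.5503, -0.3394, 0.1246]
tool_rot: [-1.563, 0.007, 0.096]
ft_force: [-0.2, -0.0, -1.6]
width: 0.27
t: 13.65
position: [0.5448, -0.359, 0.1187]
tool_rot: [-1.559, 0.015, -0.047]
ft_force: [0.4, -0.6, -1.8]
width: 0.268
turn(tool) deg [-0.69 -0.19 -0.87] | shift now-axes [ 0.006  -0.0014  0.0043] | shift after turn [ 0.0061 -0.0013  0.0042]
t 13.65 pos [ 0.5448 -0.359   0.1187] rpy [-89.3   0.9  -2.7] F [ 0.4 -0.6 -1.8] w 0.268 q [-0.76  0.65  1.13 -0.    1.39 -0.72]
```

View pics/w12.png

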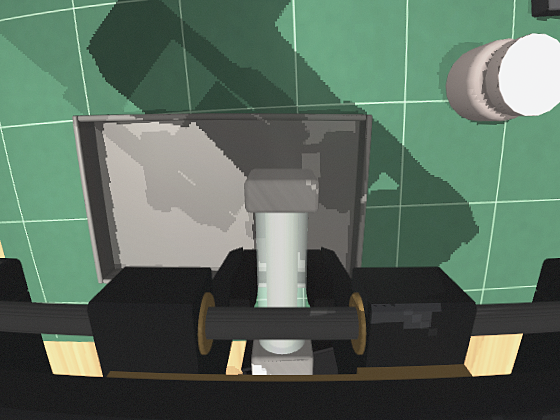

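```bash
python3 -c "
from h import *
c=env.calibration('wrist')
A=ray(c,76,118,.03);B=ray(c,370,115,.03);print(A,B,np.hypot(*(A-B)[:2]),np.degrees(np.arctan2(*(B-A)[1::-1])))
m=(A+B)/2;d=(B-A)[:2]/np.hypot(*(B-A)[:2]);n=np.array([-d[1],d[0]])
print('ctr',m[:2]-n*.075)"
```

```text
[ 0.3806204  -0.27768118  0.03      ] [ 0.6138295  -0.28807741  0.03      ] 0.2334407120530451 -2.552499519175023
ctr [ 0.49388484 -0.35780489]
```

```bash
python3 -m crank '[{"rotation":[-0.7,0,-0.9],"translation":[0.003,0.02,0],"claw":0.6},{"rotation":[0,0,0],"translation":[0,0.03,0],"claw":0.6},{"rotation":[0,0,0],"translation":[0,0.03,0],"claw":0.6},{"rotation":[0,0,0],"translation":[0,0.01,0],"claw":0.6},{"rotation":[0,0,0],"translation":[0,0,0],"claw":0.6}]' 8
python3 -c "
from h import *
rel(.549,-.358,-.006,-2.5);st()"
```

```text
t: 14.32
position: [0.5479, -0.3566, 0.0253]
tool_rot: [-1.57, 0.0, -0.038]
ft_force: [-0.8, -0.1, -0.6]
width: 0.269
turn(tool) deg [-0.03  0.34 -0.02] | shift now-axes [ 0.0011  0.0313 -0.0014] | shift after turn [ 0.0011  0.0313 -0.0013]
t 14.32 pos [ 0.5479 -0.3566  0.0253] rpy [-90.    0.   -2.2] F [-0.8 -0.1 -0.6] w 0.269 q [-0.76  0.74  1.24  0.    1.16 -0.72]
```

```bash
python3 -m crank '[{"rotation":[0,0.3,0],"translation":[0,0.015,0],"claw":0.6},{"rotation":[0,0,0],"translation":[0,0.008,0],"claw":0.6},{"rotation":[0,0,0],"translation":[0,0,0],"claw":0.6}]' 8
python3 -c "
from h import *
rel(.549,-.358,-.006,-2.5);st()"
python3 -m crank '[{"rotation":[0,0,0],"translation":[0,0.003,0],"claw":0.6},{"rotation":[0,0,0],"translation":[0,0,0],"claw":0.6}]' 8
python3 -c "
from h import *
rel(.549,-.358,-.006,-2.5);st()"
```

```text
t: 14.7
position: [0.5487, -0.3571, 0.0027]
tool_rot: [-1.572, -0.002, -0.042]
ft_force: [-0.1, 0.2, -0.9]
width: 0.269
turn(tool) deg [0.08 0.07 0.11] | shift now-axes [ 0.0003  0.0087 -0.0009] | shift after turn [ 0.0003  0.0087 -0.0009]
t 14.7 pos [ 0.5487 -0.3571  0.0027] rpy [-90.1  -0.1  -2.4] F [-0.1  0.2 -0.9] w 0.269 q [-0.76  0.77  1.26  0.    1.12 -0.72]
t: 14.95
position: [0.5489, -0.3574, 0.0001]
tool_rot: [-1.573, -0.003, -0.042]
ft_force: [0.3, -0.4, -0.4]
width: 0.266
turn(tool) deg [0.12 0.07 0.16] | shift now-axes [ 0.0001  0.0061 -0.0006] | shift after turn [ 0.0001  0.0061 -0.0006]
t 14.95 pos [ 5.489e-01 -3.574e-01  1.000e-04] rpy [-90.1  -0.2  -2.4] F [ 0.3 -0.4 -0.4] w 0.266 q [-0.76  0.77  1.26  0.    1.11 -0.72]
```

```bash
for i in 1 2; do python3 -m crank '[{"rotation":[0,0,0],"translation":[0,0.002,0],"claw":0.6},{"rotation":[0,0,0],"translation":[0,0,0],"claw":0.6}]' 8|grep -E "pos|force"; done; for i in 1 2 3; do python3 -m crank '[{"rotation":[0,0,0],"translation":[0,0.001,0],"claw":0.6}]' 8|grep -E "pos|force"; done
```

```text
position: [0.5491, -0.3575, -0.0017]
ft_force: [0.5, -0.4, -1.8]
position: [0.5491, -0.3576, -0.0037]
ft_force: [0.1, -0.1, -1.7]
position: [0.5492, -0.3576, -0.0047]
ft_force: [-0.2, 0.8, -0.2]
position: [0.5492, -0.3576, -0.0057]
ft_force: [0.3, -0.2, -0.4]
position: [0.5492, -0.3577, -0.006]
ft_force: [-3.7, 3.0, 10.3]
```

Contact came at -0.006, as predicted. Releasing.

```bash
python3 -m crank '[{"rotation":[0,0,0],"translation":[0,-0.0005,0],"claw":0.6},{"rotation":[0,0,0],"translation":[0,0,0],"claw":0.1},{"rotation":[0,0,0],"translation":[0,0,0],"claw":0.1},{"rotation":[0,0,0],"translation":[0,0,0],"claw":0.1}]' 8
python3 -m crank '[{"rotation":[0,0,0],"translation":[0,-0.03,0],"claw":0.1},{"rotation":[0,0,0],"translation":[0,-0.05,0],"claw":0.1},{"rotation":[0,0,0],"translation":[0,-0.06,0.03],"claw":0.1},{"rotation":[0,0,0],"translation":[0,-0.04,0.05],"claw":0.1},{"rotation":[0,0,0],"translation":[0,0,0],"claw":0.1}]' 8
python3 -c "
from h import *
st()
c,s,p,d,W=cloud();cv2.imwrite('pics/w13.png',p)
rel(.520,-.114,.1,5.2)
"
```

```text
t: 16.32
position: [0.5493, -0.3578, -0.0055]
tool_rot: [-1.574, -0.004, -0.042]
ft_force: [-0.4, -0.7, -0.1]
width: 0.45
t: 16.95
position: [0.552, -0.2788, 0.1743]
tool_rot: [-1.573, -0.004, -0.044]
ft_force: [0.2, 0.5, 0.0]
width: 0.45
t 16.95 pos [ 0.552  -0.2788  0.1743] rpy [-90.1  -0.2  -2.5] F [0.2 0.5 0. ] w 0.45 q [-0.66  0.53  1.18  0.    1.43 -0.62]
turn(tool) deg [ 0.06 -7.78  0.08] | shift now-axes [-0.0389  0.0721  0.1646] | shift after turn [-0.0161  0.0723  0.1683]
```

View pics/w13.png

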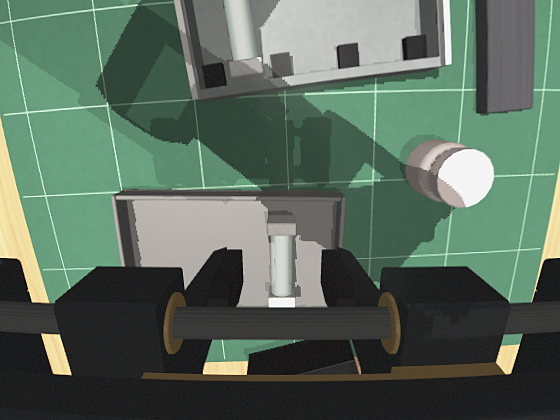

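```bash
python3 -m crank '[{"rotation":[0,-4,0],"translation":[-0.0095,0,0.041],"claw":0.1},{"rotation":[0,-3.8,0],"translation":[-0.007,0,0.041],"claw":0.1},{"rotation":[0,0,0],"translation":[-0.004,0.01,0.042],"claw":0.1},{"rotation":[0,0,0],"translation":[-0.004,0.05,0.042],"claw":0.1},{"rotation":[0,0,0],"translation":[0,0.04,0],"claw":0.1}]' 8
python3 -m crank '[{"rotation":[0,0,0],"translation":[0,0,0],"claw":0.1}]' 8
python3 -c "
from h import *
st()
c,s,p,d,W=cloud();cv2.imwrite('pics/w14.png',p)
rel(.520,-.114,.03,5.2)
"
```

```text
t: 17.62
position: [0.5181, -0.118, 0.0675]
tool_rot: [-1.57, 0.003, 0.09]
ft_force: [0.2, -0.2, 0.7]
width: 0.451
t: 17.75
position: [0.5165, -0.118, 0.0645]
tool_rot: [-1.566, 0.009, 0.089]
ft_force: [0.8, -0.9, 1.1]
width: 0.449
t 17.75 pos [ 0.5165 -0.118   0.0645] rpy [-89.7   0.5   5.1] F [ 0.8 -0.9  1.1] w 0.449 q [-0.45  0.52  1.57 -0.    1.06 -0.54]
turn(tool) deg [-0.18 -0.11 -0.39] | shift now-axes [0.0032 0.0361 0.0041] | shift after turn [0.003  0.0361 0.0042]
```

View pics/w14.png

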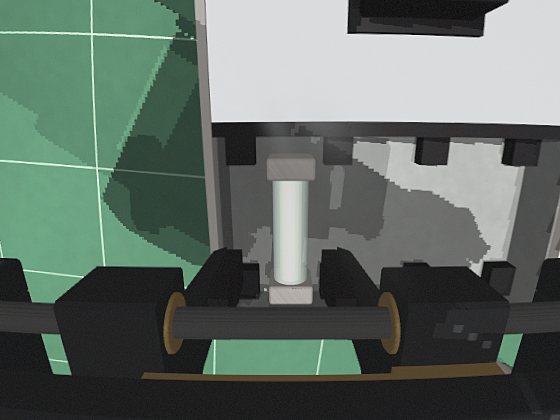

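```bash
python3 -m crank '[{"rotation":[-0.2,0,-0.4],"translation":[0.0035,0.015,0.004],"claw":0.18},{"rotation":[0,0,0],"translation":[0,0.01,0],"claw":0.18},{"rotation":[0,0,0],"translation":[0,0,0],"claw":0.18}]' 8
python3 -c "
from h import *
st()
c,s,p,d,W=cloud();cv2.imwrite('pics/w15.png',p)
rel(.521,-.114,-.003,5.2)
"
```

```text
t: 18.18
position: [0.5226, -0.1173, 0.0433]
tool_rot: [-1.574, -0.005, 0.086]
ft_force: [-0.8, 0.4, -0.6]
width: 0.411
t 18.18 pos [ 0.5226 -0.1173  0.0433] rpy [-90.2  -0.3   4.9] F [-0.8  0.4 -0.6] w 0.411 q [-0.44  0.55  1.59 -0.    0.99 -0.53]
turn(tool) deg [ 0.21 -0.26  0.3 ] | shift now-axes [-0.0018  0.0467  0.0036] | shift after turn [-0.0015  0.0467  0.0035]
```

View pics/w15.png

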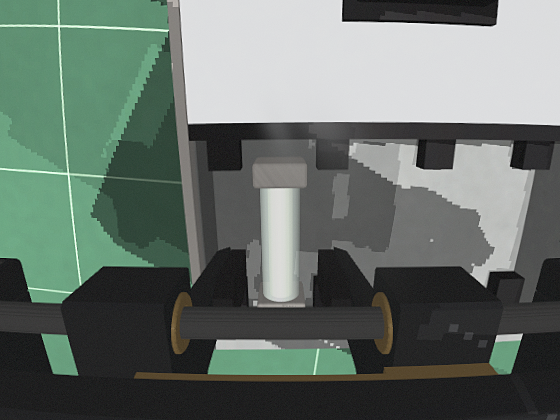

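```bash
python3 -m crank '[{"rotation":[0.2,-0.3,0.3],"translation":[-0.001,0.015,0.003],"claw":0.18},{"rotation":[0,0,0],"translation":[0,0.01,0],"claw":0.18},{"rotation":[0,0,0],"translation":[0,0,0],"claw":0.18}]' 8
python3 -c "
from h import *
st()
c,s,p,d,W=cloud();cv2.imwrite('pics/w16.png',p)
rel(.521,-.115,-.003,5.2)
"
```

```text
t: 18.6
position: [0.5219, -0.1148, 0.0178]
tool_rot: [-1.571, -0.001, 0.092]
ft_force: [-0.3, 0.6, 0.1]
width: 0.413
t 18.6 pos [ 0.5219 -0.1148  0.0178] rpy [-90.   -0.    5.2] F [-0.3  0.6  0.1] w 0.413 q [-0.44  0.59  1.61 -0.    0.94 -0.53]
turn(tool) deg [0.05 0.04 0.07] | shift now-axes [-0.0011  0.0212 -0.    ] | shift after turn [-0.0011  0.0212 -0.    ]
```

View pics/w16.png

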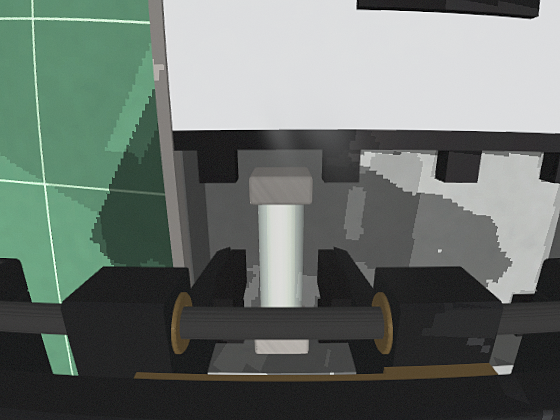

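```bash
python3 -m crank '[{"rotation":[0,0,0],"translation":[-0.0005,0.013,0],"claw":0.18},{"rotation":[0,0,0],"translation":[0,0.007,0],"claw":0.18},{"rotation":[0,0,0],"translation":[0,0,0],"claw":0.18}]' 8
python3 -c "
from h import *
st()"
python3 -m crank '[{"rotation":[0,0,0],"translation":[0,0,0],"claw":0.6},{"rotation":[0,0,0],"translation":[0,0,0],"claw":0.6},{"rotation":[0,0,0],"translation":[0,0,0],"claw":0.6}]' 8
python3 -c "
from h import *
st()"
```

```text
t: 19.02
position: [0.5216, -0.115, -0.0032]
tool_rot: [-1.572, -0.001, 0.092]
ft_force: [0.4, 0.4, 0.1]
width: 0.411
t 19.02 pos [ 0.5216 -0.115  -0.0032] rpy [-90.1  -0.1   5.2] F [0.4 0.4 0.1] w 0.411 q [-0.44  0.62  1.63 -0.    0.89 -0.53]
t: 19.4
position: [0.5218, -0.115, -0.0029]
tool_rot: [-1.572, -0.002, 0.092]
ft_force: [-0.2, 0.2, -1.0]
width: 0.267
t 19.4 pos [ 0.5218 -0.115  -0.0029] rpy [-90.1  -0.1   5.2] F [-0.2  0.2 -1. ] w 0.267 q [-0.44  0.62  1.63 -0.    0.89 -0.53]
```

```bash
python3 -m crank '[{"rotation":[0,0,0],"translation":[0,-0.01,0],"claw":0.6},{"rotation":[0,0,0],"translation":[0,-0.03,0],"claw":0.6},{"rotation":[0,0,0],"translation":[0,-0.05,0],"claw":0.6},{"rotation":[0,0,0],"translation":[0,-0.03,0],"claw":0.6},{"rotation":[0,0,0],"translation":[0,0,0],"claw":0.6}]' 8
python3 -c "
from h import *
rel(.439,-.3555,.1,-2.5);st()"
```

```text
t: 20.02
position: [0.5214, -0.1148, 0.1231]
tool_rot: [-1.573, -0.003, 0.092]
ft_force: [-0.0, -0.9, -2.7]
width: 0.263
turn(tool) deg [0.1  7.75 0.17] | shift now-axes [-0.1042  0.0233 -0.2321] | shift after turn [-0.0718  0.0231 -0.2441]
t 20.02 pos [ 0.5214 -0.1148  0.1231] rpy [-90.1  -0.2   5.2] F [-0.  -0.9 -2.7] w 0.263 q [-0.44  0.44  1.5  -0.    1.19 -0.53]
```

```bash
python3 -m crank '[{"rotation":[0,0,0],"translation":[-0.013,0,-0.03],"claw":0.6},{"rotation":[0,0,0],"translation":[-0.022,0,-0.05],"claw":0.6},{"rotation":[0,0,0],"translation":[-0.022,0,-0.05],"claw":0.6},{"rotation":[0,0,0],"translation":[-0.022,0,-0.05],"claw":0.6},{"rotation":[0,0,0],"translation":[-0.018,0,-0.04],"claw":0.6}]' 8
python3 -m crank '[{"rotation":[0,4,0],"translation":[-0.006,0,-0.013],"claw":0.6},{"rotation":[0,3.7,0],"translation":[0,0.0,0],"claw":0.6},{"rotation":[0,0,0],"translation":[0,0,0],"claw":0.6}]' 8
python3 -c "
from h import *
rel(.439,-.3555,.01,-2.5);st()
c,s,p,d,W=cloud();cv2.imwrite('pics/w17.png',p)"
```

```text
t: 20.65
position: [0.442, -0.3452, 0.118]
tool_rot: [-1.567, 0.002, 0.097]
ft_force: [0.8, -0.4, -0.8]
width: 0.268
t: 21.02
position: [0.4342, -0.3613, 0.1136]
tool_rot: [-1.562, 0.006, -0.045]
ft_force: [0.2, -0.8, -1.2]
width: 0.271
turn(tool) deg [-0.48 -0.11 -0.37] | shift now-axes [0.0052 0.1036 0.0051] | shift after turn [0.0045 0.1036 0.006 ]
t 21.02 pos [ 0.4342 -0.3613  0.1136] rpy [-89.5   0.4  -2.6] F [ 0.2 -0.8 -1.2] w 0.271 q [-0.9   0.51  1.41  0.    1.23 -0.86]
```

View pics/w17.png

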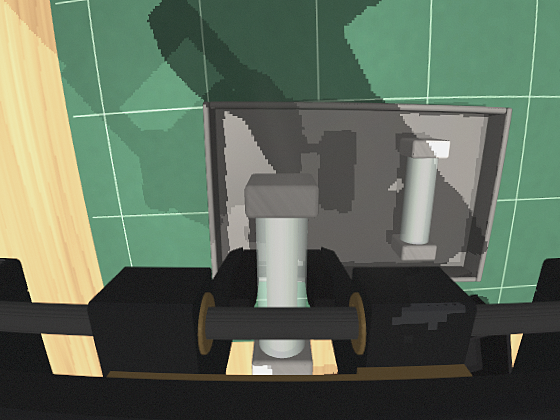

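The cartridge in hand is over the left of the tray, and the first lies at (420,200). Lowering.

```bash
python3 -m crank '[{"rotation":[-0.5,0,-0.4],"translation":[0.004,0.02,0.004],"claw":0.6},{"rotation":[0,0,0],"translation":[0,0.03,0],"claw":0.6},{"rotation":[0,0,0],"translation":[0,0.03,0],"claw":0.6},{"rotation":[0,0,0],"translation":[0,0.01,0],"claw":0.6},{"rotation":[0,0,0],"translation":[0,0,0],"claw":0.6}]' 8
python3 -c "
from h import *
rel(.439,-.3555,-.003,-2.5);st()"
```

```text
t: 21.7
position: [0.4391, -0.3554, 0.0205]
tool_rot: [-1.571, -0.0, -0.036]
ft_force: [-0.5, -0.8, -1.4]
width: 0.266
turn(tool) deg [0.02 0.42 0.02] | shift now-axes [-0.0001  0.0235 -0.    ] | shift after turn [-0.0001  0.0235 -0.0001]
t 21.7 pos [ 0.4391 -0.3554  0.0205] rpy [-90.   -0.   -2.1] F [-0.5 -0.8 -1.4] w 0.266 q [-0.89  0.62  1.52  0.    0.99 -0.85]
```

```bash
python3 -m crank '[{"rotation":[0,0.4,0],"translation":[0,0.015,0],"claw":0.6},{"rotation":[0,0,0],"translation":[0,0.005,0],"claw":0.6},{"rotation":[0,0,0],"translation":[0,0,0],"claw":0.6}]' 8
for i in 1 2 3; do python3 -m crank '[{"rotation":[0,0,0],"translation":[0,0.0015,0],"claw":0.6}]' 8|grep -E "pos|force"; done
```

```text
t: 22.08
position: [0.4398, -0.3562, 0.001]
tool_rot: [-1.574, -0.002, -0.043]
ft_force: [-0.5, 0.6, -1.2]
width: 0.267
position: [0.44, -0.3564, -0.0002]
ft_force: [0.2, 0.5, -1.8]
position: [0.4401, -0.3565, -0.0015]
ft_force: [0.4, -0.6, -0.5]
position: [0.4402, -0.3566, -0.003]
ft_force: [0.4, -0.1, -1.6]
```

```bash
python3 -m crank '[{"rotation":[0,0,0],"translation":[0,0.0013,0],"claw":0.6}]' 8|grep -E "pos|force"; for i in 1 2; do python3 -m crank '[{"rotation":[0,0,0],"translation":[0,0.0007,0],"claw":0.6}]' 8|grep -E "pos|force"; done
```

```text
position: [0.4402, -0.3566, -0.0043]
ft_force: [0.1, -0.4, -0.7]
position: [0.4402, -0.3566, -0.0051]
ft_force: [0.1, -0.5, -0.8]
position: [0.4402, -0.3566, -0.0058]
ft_force: [0.1, 0.1, -0.4]
```

```bash
python3 -m crank '[{"rotation":[0,0,0],"translation":[0,0.0003,0],"claw":0.5},{"rotation":[0,0,0],"translation":[0,0,0],"claw":0.1},{"rotation":[0,0,0],"translation":[0,0,0],"claw":0.1},{"rotation":[0,0,0],"translation":[0,0,0],"claw":0.1}]' 8
python3 -m crank '[{"rotation":[0,0,0],"translation":[0,-0.03,0],"claw":0.1},{"rotation":[0,0,0],"translation":[0,-0.06,0],"claw":0.1},{"rotation":[0,0,0],"translation":[0,-0.06,0.03],"claw":0.1},{"rotation":[0,0,0],"translation":[0,-0.05,0.05],"claw":0.1},{"rotation":[0,0,0],"translation":[0,0,0.05],"claw":0.1}]' 8
python3 -c "
from h import *
st()
c,s,p,d,W=cloud();cv2.imwrite('pics/w18.png',p)
p,d=env.read_camera('top');cv2.imwrite('pics/t5.png',p)
"
```

```text
t: 23.32
position: [0.4404, -0.3568, -0.0058]
tool_rot: [-1.575, -0.004, -0.043]
ft_force: [1.2, 0.7, -0.1]
width: 0.452
t: 23.95
position: [0.4451, -0.234, 0.1892]
tool_rot: [-1.575, -0.005, -0.048]
ft_force: [0.3, 0.6, -0.2]
width: 0.456
t 23.95 pos [ 0.4451 -0.234   0.1892] rpy [-90.2  -0.3  -2.7] F [ 0.3  0.6 -0.2] w 0.456 q [-0.72  0.32  1.49  0.    1.33 -0.67]
```

View pics/w18.png

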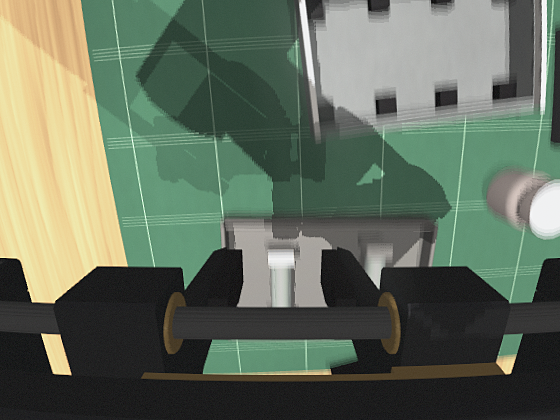

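View pics/t5.png

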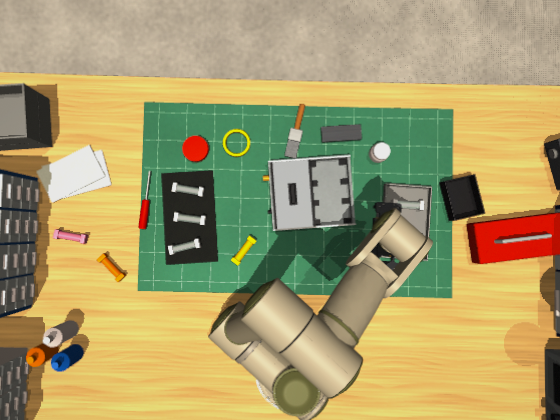

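The bay is empty and the two spent cartridges are in the tray. The nearest new cartridge has been knocked, from about (191,246) to (184,246). Next I'll get the rib positions from a bay view.

```bash
python3 -c "
from h import *
rel(.58,.0,.23,5.2)"
```

```text
turn(tool) deg [-0.   -7.67  0.06] | shift now-axes [ 0.1258 -0.0426  0.2362] | shift after turn [ 0.1562 -0.0428  0.2173]
```

```bash
python3 -m crank '[{"rotation":[0,0,0],"translation":[0.025,-0.01,0.047],"claw":0},{"rotation":[0,0,0],"translation":[0.025,-0.01,0.047],"claw":0},{"rotation":[0,0,0],"translation":[0.025,-0.01,0.047],"claw":0},{"rotation":[0,0,0],"translation":[0.025,-0.01,0.047],"claw":0},{"rotation":[0,0,0],"translation":[0.025,0,0.047],"claw":0}]' 8
python3 -m crank '[{"rotation":[0,-4,0],"translation":[0,0,0],"claw":0},{"rotation":[0,-3.7,0],"translation":[0,0,0],"claw":0},{"rotation":[0,0,0],"translation":[0,0,0],"claw":0},{"rotation":[0,0,0],"translation":[0,0,0],"claw":0}]' 8
python3 -c "
from h import *
st()
c,s,p,d,W=cloud();np.savez('w19.npz',p=p,W=W,**{k:c[k] for k in c})
cv2.imwrite('pics/w19.png',p)
cv2.imwrite('pics/w19z.png',cv2.resize(p[120:310,130:420],None,fx=2.7,fy=2.7,interpolation=cv2.INTER_CUBIC))"
```

```text
t: 24.68
position: [0.5831, 0.0, 0.2276]
tool_rot: [-1.572, -0.0, -0.05]
ft_force: [0.1, -1.2, 0.1]
width: 0.5
t: 25.18
position: [0.5852, 0.0014, 0.2252]
tool_rot: [-1.571, 0.002, 0.09]
ft_force: [-0.8, 0.0, -0.2]
width: 0.5
t 25.18 pos [0.5852 0.0014 0.2252] rpy [-90.    0.1   5.2] F [-0.8  0.  -0.2] w 0.5 q [-0.2   0.44  1.19 -0.    1.52 -0.29]
```

View pics/w19z.png

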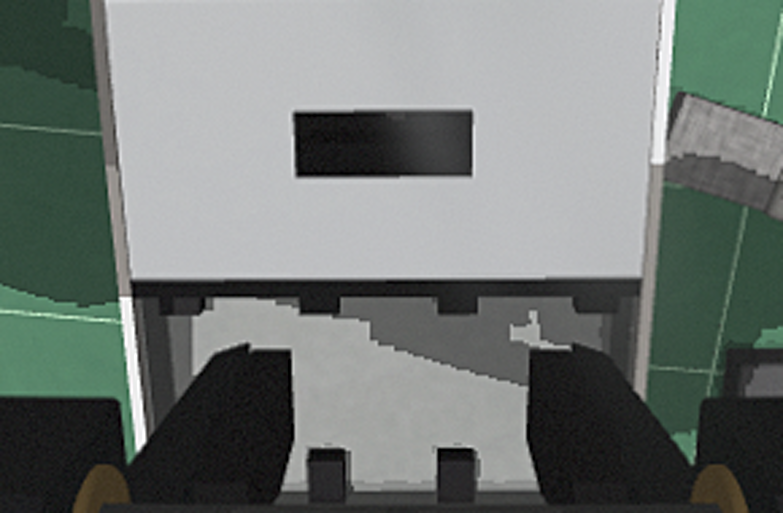

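```bash
python3 -c "
from h import *
c=dict(np.load('w19.npz'));f=lambda x,y,h:ray(c,(x+.5)/2.7-.5+130,(y+.5)/2.7-.5+120,h)[:2]
nL=f(325,449,.02);nR=f(457,449,.02);fL=f(320,313,.02);fR=f(457,313,.02)
for n in (nL,nR,fL,fR): print(n.round(4))
m=(nL+nR+fL+fR)/4;print('slot1',m.round(4)); a=(nR-nL+fR-fL)/2;b=(fL+fR-nL-nR)/2
print('ux',a,np.hypot(*a),np.degrees(np.arctan2(a[1],a[0])),'uy',np.hypot(*b),np.degrees(np.arctan2(b[1],b[0])))
W=c['W']
for x,y in [(327,452),(457,452),(320,308),(457,308),(385,430)]: print(W[int(120+y/2.7),int(130+x/2.7)].round(4))
"
```

```text
[ 0.555  -0.1434]
[ 0.6188 -0.1374]
[ 0.5485 -0.0731]
[ 0.6113 -0.0673]
slot1 [ 0.5834 -0.1053]
ux [0.06329551 0.00588324] 0.06356834037547786 5.310312666480466 uy 0.0705912971674385 95.74820361986356
[ 0.5558 -0.1503  0.0106]
[ 0.62   -0.1437  0.0116]
[ 0.5481 -0.0708  0.0204]
[ 0.6111 -0.0651  0.0202]
[ 0.583  -0.1376  0.007 ]
```

```bash
cat > newm.py <<'E'
from h import *
import sys
p=cv2.imread(sys.argv[1]);c=env.calibration("top")
roi=p[165:268,155:222].astype(int)
m=((roi.min(2)>80)&((roi.max(2)-roi.min(2))<60)).astype(np.uint8)
big=cv2.resize(m*255,None,fx=4,fy=4,interpolation=cv2.INTER_CUBIC)>127
n,l,s,ce=cv2.connectedComponentsWithStats(big.astype(np.uint8))
for i in range(1,n):
    if s[i,4]<600: continue
    v,u=np.nonzero(l==i);(cx,cy),(w,h),a=cv2.minAreaRect(np.c_[u,v].astype(np.float32))
    b=cv2.boxPoints(((cx,cy),(w,h),a));q=[(b[k]+b[(k+1)%4])/2 for k in range(4)]
    e=(q[0],q[2]) if np.linalg.norm(q[0]-q[2])>np.linalg.norm(q[1]-q[3]) else (q[1],q[3])
    A,B=[ray(c,(k[0]+.5)/4-.5+155,(k[1]+.5)/4-.5+165,.03) for k in e]
    d=A-B if A[1]>B[1] else B-A
    print((cx/4+155).round(1) if hasattr(cx,'round') else cx/4+155,cy/4+165,((A+B)/2).round(4)[:2],"len",np.linalg.norm(d).round(3),"axis",np.degrees(np.arctan2(d[1],d[0])).round(1),"px",s[i,4])
E
python3 newm.py pics/t5.png
```

```text
187.6498260498047 189.18100357055664 [0.5832 0.3573] len 0.105 axis 81.5 px 3980
189.36890411376953 218.42987823486328 [0.4889 0.3489] len 0.105 axis 84.9 px 3868
183.85764694213867 246.37950134277344 [0.3989 0.3637] len 0.105 axis 105.8 px 3964
```

```bash
python3 -m crank '[{"rotation":[0,7,0],"translation":[0,0,0],"claw":0.1},{"rotation":[0,6.7,0],"translation":[0,0,0],"claw":0.1},{"rotation":[0,0,0],"translation":[0,0,0],"claw":0.1}]' 8
python3 -c "
from h import *
rel(.582,.355,.11,-8.5)"
```

```text
t: 25.6
position: [0.5851, 0.0004, 0.2252]
tool_rot: [-1.572, 0.002, -0.158]
ft_force: [0.1, 0.8, -0.1]
width: 0.451
turn(tool) deg [ 0.05 -0.56 -0.13] | shift now-axes [-0.0586  0.115   0.3499] | shift after turn [-0.0555  0.1152  0.3503]
```

```bash
python3 -m crank '[{"rotation":[0,-0.5,0],"translation":[-0.009,0,0.05],"claw":0.1},{"rotation":[0,0,0],"translation":[-0.009,0,0.058],"claw":0.1},{"rotation":[0,0,0],"translation":[-0.009,0,0.06],"claw":0.1},{"rotation":[0,0,0],"translation":[-0.009,0,0.06],"claw":0.1},{"rotation":[0,0,0],"translation":[-0.009,0.03,0.06],"claw":0.1}]' 8
python3 -m crank '[{"rotation":[0,0,0],"translation":[-0.009,0.04,0.055],"claw":0.1},{"rotation":[0,0,0],"translation":[0,0.04,0],"claw":0.1},{"rotation":[0,0,0],"translation":[0,0,0],"claw":0.1}]' 8
python3 -c "
from h import *
st()
c,s,p,d,W=cloud();cv2.imwrite('pics/w20.png',p)
rel(.582,.355,.06,-8.5)"
```

```text
t: 26.22
position: [0.5852, 0.2895, 0.1995]
tool_rot: [-1.57, -0.003, -0.146]
ft_force: [-0.2, -1.0, -0.1]
width: 0.447
t: 26.6
position: [0.5827, 0.3445, 0.1192]
tool_rot: [-1.571, -0.0, -0.135]
ft_force: [-1.0, 0.6, 0.6]
width: 0.45
t 26.6 pos [0.5827 0.3445 0.1192] rpy [-90.   -0.   -7.7] F [-1.   0.6  0.6] w 0.45 q [ 0.36  0.68  1.06 -0.    1.4   0.49]
turn(tool) deg [-0.1   0.76  0.23] | shift now-axes [-0.0033  0.0616  0.0097] | shift after turn [-0.0032  0.0616  0.0097]
```

View pics/w20.png

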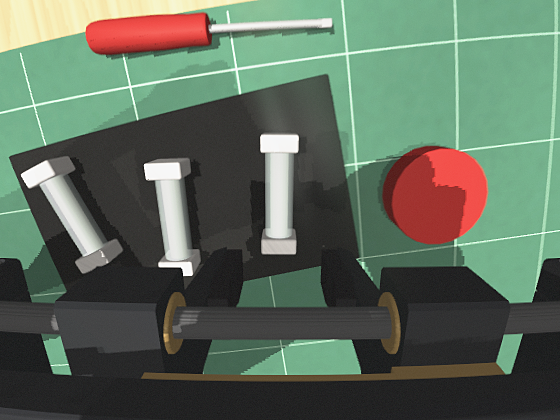

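```bash
cat > padw.py <<'E'
from h import *
c,s,p,d,W=cloud()
hsv=cv2.cvtColor(p,cv2.COLOR_BGR2HSV)
m=(W[...,2]>.026)&(W[...,2]<.042)&(hsv[...,1]<70)&(hsv[...,2]>70)&(d>0)
m=cv2.morphologyEx(m.astype(np.uint8),cv2.MORPH_OPEN,np.ones((3,3)))
n,l,st_,ce=cv2.connectedComponentsWithStats(m)
R=Ro.from_euler('xyz',s['tool_rot'])
for i in range(1,n):
    if st_[i,4]<250: continue
    P=W[l==i][:,:2].astype(np.float32)
    (cx,cy),(w,h),a=cv2.minAreaRect(P*1000);b=cv2.boxPoints(((cx,cy),(w,h),a))
    e=b[1]-b[0] if np.linalg.norm(b[1]-b[0])>np.linalg.norm(b[2]-b[1]) else b[2]-b[1]
    e=e if e[1]>0 else -e
    print("px",ce[i].round(),"ctr",round(cx,1),round(cy,1),"size",round(w,1),round(h,1),"axis",np.degrees(np.arctan2(e[1],e[0])).round(1),"zmax",W[l==i][:,2].max().round(3), st_[i])
E
python3 padw.py
```

```text
px [277. 193.] ctr 580.6 352.5 size 99.2 30.0 axis 82.1 zmax 0.036 [ 258  136   39  118 3139]
px [ 67. 215.] ctr 396.9 358.5 size 31.8 99.7 axis 105.0 zmax 0.037 [  22  161   88  112 2684]
px [170. 213.] ctr 487.1 343.9 size 100.2 30.4 axis 84.4 zmax 0.036 [ 143  162   51  114 2811]
```

```bash
python3 -m crank '[{"rotation":[0,0.2,0],"translation":[-0.003,0.03,0.008],"claw":0.1},{"rotation":[0,0,0],"translation":[0,0.03,0],"claw":0.1},{"rotation":[0,0,0],"translation":[0,0,0],"claw":0.1}]' 8
python3 -c "
from h import *
st()
rel(.5806,.3525,-.006,-7.9)
c,s,p,d,W=cloud();cv2.imwrite('pics/w21.png',p)"
```

```text
t: 27.08
position: [0.5875, 0.3525, 0.0704]
tool_rot: [-1.561, -0.018, -0.141]
ft_force: [-0.9, -0.0, 1.1]
width: 0.45
t 27.07 pos [0.5875 0.3525 0.0704] rpy [-89.5  -1.   -8.1] F [-0.9 -0.   1.1] w 0.45 q [ 0.37  0.73  1.11 -0.    1.28  0.51]
turn(tool) deg [-0.54 -0.18  1.04] | shift now-axes [-0.0082  0.0763 -0.0017] | shift after turn [-0.0069  0.0764 -0.0009]
```

View pics/w21.png

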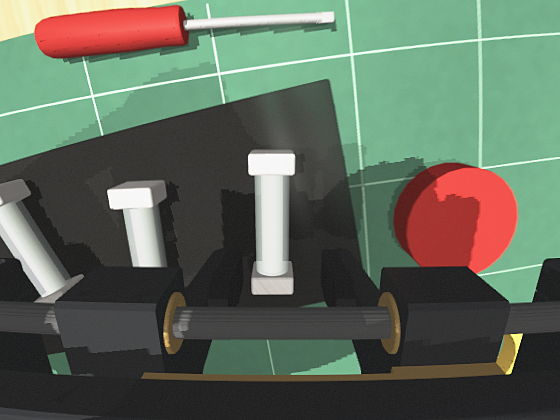

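```bash
python3 -m crank '[{"rotation":[-0.5,-0.2,1.0],"translation":[-0.007,0.015,-0.001],"claw":0.1},{"rotation":[0,0,0],"translation":[0,0.015,0],"claw":0.1},{"rotation":[0,0,0],"translation":[0,0,0],"claw":0.1}]' 8
python3 -c "
from h import *
st()
rel(.5806,.3525,-.006,-7.9)"
```

```text
t: 27.5
position: [0.5829, 0.353, 0.0441]
tool_rot: [-1.566, -0.007, -0.138]
ft_force: [0.2, -0.7, -0.5]
width: 0.45
t 27.5 pos [0.5829 0.353  0.0441] rpy [-89.7  -0.4  -7.9] F [ 0.2 -0.7 -0.5] w 0.45 q [0.37 0.76 1.14 0.   1.24 0.51]
turn(tool) deg [-0.26  0.01  0.43] | shift now-axes [-0.0026  0.0501 -0.0011] | shift after turn [-0.0022  0.0501 -0.0008]
```

```bash
python3 -m crank '[{"rotation":[-0.3,0,0.4],"translation":[-0.002,0.014,-0.001],"claw":0.1},{"rotation":[0,0,0],"translation":[0,0.013,0],"claw":0.1},{"rotation":[0,0,0],"translation":[0,0,0],"claw":0.1}]' 8
python3 -c "
from h import *
st()
rel(.5806,.3525,-.006,-7.9)
c,s,p,d,W=cloud();cv2.imwrite('pics/w22.png',p)"
```

```text
t: 27.88
position: [0.5808, 0.3523, 0.0151]
tool_rot: [-1.572, 0.0, -0.138]
ft_force: [-0.6, 0.7, 0.2]
width: 0.45
t 27.88 pos [0.5808 0.3523 0.0151] rpy [-90.1   0.   -7.9] F [-0.6  0.7  0.2] w 0.45 q [ 0.37  0.79  1.16 -0.    1.19  0.51]
turn(tool) deg [ 0.07  0.01 -0.01] | shift now-axes [-0.0002  0.0211  0.0002] | shift after turn [-0.0002  0.0211  0.0002]
```

View pics/w22.png

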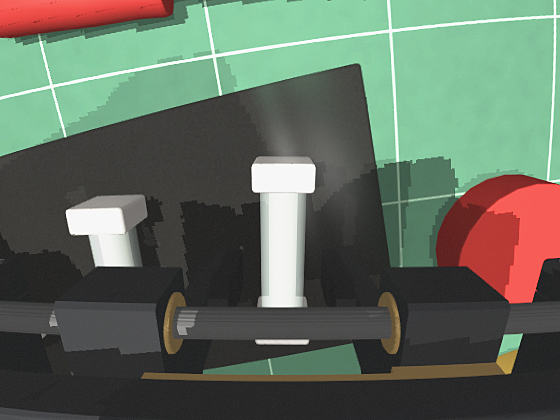

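```bash
python3 -m crank '[{"rotation":[0,0,0],"translation":[0,0.013,0],"claw":0.1},{"rotation":[0,0,0],"translation":[0,0.007,0],"claw":0.1},{"rotation":[0,0,0],"translation":[0,0,0],"claw":0.1}]' 8 | grep -E "pos|for"
python3 -m crank '[{"rotation":[0,0,0],"translation":[0,0,0],"claw":0.6},{"rotation":[0,0,0],"translation":[0,0,0],"claw":0.6},{"rotation":[0,0,0],"translation":[0,0,0],"claw":0.6},{"rotation":[0,0,0],"translation":[0,0,0],"claw":0.6}]' 8
python3 -m crank '[{"rotation":[0,0,0],"translation":[0,-0.01,0],"claw":0.6},{"rotation":[0,0,0],"translation":[0,-0.03,0],"claw":0.6},{"rotation":[0,0,0],"translation":[0,-0.05,0],"claw":0.6},{"rotation":[0,0,0],"translation":[0,-0.05,0],"claw":0.6},{"rotation":[0,0,0],"translation":[0,0,0],"claw":0.6}]' 8
python3 -c "
from h import *
st()
rel(.6472,-.101,.13,5.4)"
```

```text
position: [0.5813, 0.3525, -0.0053]
ft_force: [0.3, 0.1, -0.6]
t: 28.8
position: [0.5816, 0.3526, -0.0047]
tool_rot: [-1.571, -0.002, -0.138]
ft_force: [0.1, 0.0, -1.2]
width: 0.266
t: 29.42
position: [0.5814, 0.3527, 0.1424]
tool_rot: [-1.57, -0.004, -0.138]
ft_force: [-0.4, -0.0, -0.8]
width: 0.267
t 29.43 pos [0.5814 0.3527 0.1424] rpy [-89.9  -0.2  -7.9] F [-0.4 -0.  -0.8] w 0.267 q [ 0.37  0.67  1.02 -0.    1.45  0.51]
turn(tool) deg [ -0.03 -13.29   0.21] | shift now-axes [ 0.1274  0.0124 -0.4404] | shift after turn [ 0.0228  0.0124 -0.4579]
```

```bash
python3 -m crank '[{"rotation":[0,0,0],"translation":[0.008,0,-0.03],"claw":0.6},{"rotation":[0,0,0],"translation":[0.016,0,-0.055],"claw":0.6},{"rotation":[0,0,0],"translation":[0.016,0,-0.055],"claw":0.6},{"rotation":[0,0,0],"translation":[0.016,0,-0.055],"claw":0.6},{"rotation":[0,0,0],"translation":[0.016,0,-0.055],"claw":0.6}]' 8
python3 -m crank '[{"rotation":[0,0,0],"translation":[0.016,0,-0.055],"claw":0.6},{"rotation":[0,0,0],"translation":[0.016,0,-0.055],"claw":0.6},{"rotation":[0,-5,0],"translation":[0.012,0,-0.04],"claw":0.6},{"rotation":[0,-5,0],"translation":[0,0,0],"claw":0.6},{"rotation":[0,-3,0],"translation":[0,0,0],"claw":0.6}]' 8
python3 -m crank '[{"rotation":[0,0,0],"translation":[0,0,0],"claw":0.6}]' 8
python3 -c "
from h import *
st()
rel(.6472,-.101,.13,5.4)"
```

```text
t: 30.05
position: [0.617, 0.0917, 0.1398]
tool_rot: [-1.57, 0.001, -0.131]
ft_force: [0.9, 0.3, -1.1]
width: 0.268
t: 30.68
position: [0.6392, -0.0728, 0.1356]
tool_rot: [-1.568, 0.007, 0.097]
ft_force: [-0.7, 0.3, -0.4]
width: 0.271
t: 30.8
position: [0.6388, -0.0729, 0.1349]
tool_rot: [-1.568, 0.008, 0.096]
ft_force: [-0.5, 0.2, -0.9]
width: 0.269
t 30.8 pos [ 0.6388 -0.0729  0.1349] rpy [-89.8   0.5   5.5] F [-0.5  0.2 -0.9] w 0.269 q [-0.3   0.61  1.15 -0.    1.39 -0.39]
turn(tool) deg [-0.18  0.1  -0.48] | shift now-axes [ 0.0057  0.0048 -0.0288] | shift after turn [ 0.0057  0.0049 -0.0288]
```

```bash
python3 -m crank '[{"rotation":[-0.2,0,-0.5],"translation":[0.005,0.01,-0.015],"claw":0.6},{"rotation":[0,0,0],"translation":[0,0.02,-0.013],"claw":0.6},{"rotation":[0,0,0],"translation":[0,0.01,0],"claw":0.6},{"rotation":[0,0,0],"translation":[0,0,0],"claw":0.6}]' 8
python3 -c "
from h import *
st()
rel(.6472,-.101,.01,5.4)
c,s,p,d,W=cloud();cv2.imwrite('pics/w23.png',p)"
```

```text
t: 31.3
position: [0.6468, -0.1019, 0.0915]
tool_rot: [-1.571, 0.0, 0.094]
ft_force: [0.7, 0.8, -0.8]
width: 0.271
t 31.3 pos [ 0.6468 -0.1019  0.0915] rpy [-90.    0.    5.4] F [ 0.7  0.8 -0.8] w 0.271 q [-0.34  0.67  1.17 -0.    1.3  -0.43]
turn(tool) deg [ 0.01 -0.04 -0.01] | shift now-axes [0.0005 0.0815 0.0008] | shift after turn [0.0005 0.0815 0.0008]
```

View pics/w23.png

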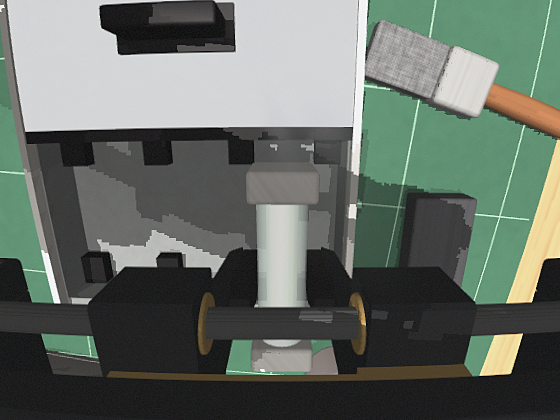

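```bash
python3 -m crank '[{"rotation":[0,0,0],"translation":[0,0.02,0],"claw":0.6},{"rotation":[0,0,0],"translation":[0,0.025,0],"claw":0.6},{"rotation":[0,0,0],"translation":[0,0.015,0],"claw":0.6},{"rotation":[0,0,0],"translation":[0,0,0],"claw":0.6}]' 8
python3 -c "
from h import *
st()
rel(.6472,-.101,.005,5.4)
c,s,p,d,W=cloud();cv2.imwrite('pics/w24.png',p)"
```

```text
t: 31.85
position: [0.6489, -0.1012, 0.0336]
tool_rot: [-1.574, -0.006, 0.095]
ft_force: [-0.5, -0.7, -0.7]
width: 0.27
t 31.85 pos [ 0.6489 -0.1012  0.0336] rpy [-90.2  -0.3   5.4] F [-0.5 -0.7 -0.7] w 0.27 q [-0.33  0.73  1.23 -0.    1.18 -0.43]
turn(tool) deg [0.16 0.03 0.35] | shift now-axes [-0.0019  0.0286  0.0004] | shift after turn [-0.0017  0.0286  0.0003]
```

View pics/w24.png

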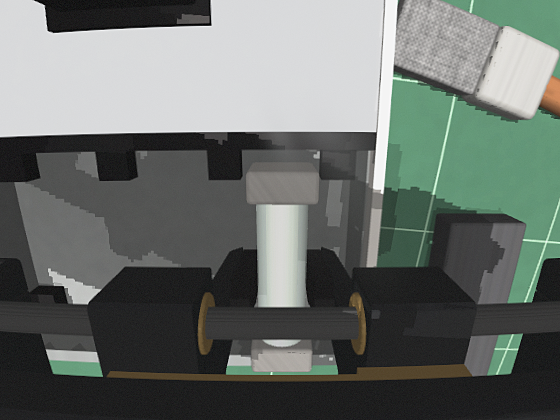

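```bash
python3 -m crank '[{"rotation":[0.2,0,0.3],"translation":[-0.0015,0.012,0],"claw":0.6},{"rotation":[0,0,0],"translation":[0,0.01,0],"claw":0.6},{"rotation":[0,0,0],"translation":[0,0,0],"claw":0.6}]' 8
for i in 1 2 3; do python3 -m crank '[{"rotation":[0,0,0],"translation":[0,0.002,0],"claw":0.6},{"rotation":[0,0,0],"translation":[0,0,0],"claw":0.6}]' 8|grep -E "pos|force"; done
```

```text
t: 32.28
position: [0.6486, -0.1017, 0.0126]
tool_rot: [-1.572, -0.004, 0.095]
ft_force: [-0.1, 0.1, -0.5]
width: 0.266
position: [0.6488, -0.1018, 0.0108]
ft_force: [-0.3, -0.5, 0.5]
position: [0.649, -0.1018, 0.009]
ft_force: [1.0, -0.1, -1.5]
position: [0.6491, -0.1019, 0.0069]
ft_force: [-0.9, -0.9, -0.2]
```

```bash
python3 -m crank '[{"rotation":[0,0,0.2],"translation":[-0.001,0.003,0],"claw":0.6},{"rotation":[0,0,0],"translation":[0,0.002,0],"claw":0.6}]' 8|grep -E "pos|force|rot"
for i in 1 2 3 ; do python3 -m crank '[{"rotation":[0,0,0],"translation":[0,0.0007,0],"claw":0.6}]' 8|grep -E "pos|force"; done
```

```text
position: [0.6481, -0.102, 0.0017]
tool_rot: [-1.572, -0.002, 0.095]
ft_force: [0.2, -0.4, -0.1]
position: [0.648, -0.102, 0.0008]
ft_force: [-0.2, 0.1, -1.3]
position: [0.648, -0.1019, 0.0]
ft_force: [-0.0, -0.1, -1.6]
position: [0.648, -0.1019, -0.0007]
ft_force: [-0.1, 0.2, -1.2]
```

```bash
for i in 1 2 3 ; do python3 -m crank '[{"rotation":[0,0,0],"translation":[0,0.0004,0],"claw":0.6}]' 8|grep -E "pos|force"; done
```

```text
position: [0.6481, -0.1019, -0.001]
ft_force: [-1.3, 0.2, 2.3]
position: [0.648, -0.1019, -0.001]
ft_force: [-2.2, 0.6, 5.2]
position: [0.6481, -0.1019, -0.001]
ft_force: [-2.7, 0.4, 4.0]
```

Seated, with contact at -0.001. Release, retreat and check.

```bash
python3 -m crank '[{"rotation":[0,0,0],"translation":[0,-0.0003,0],"claw":0.5},{"rotation":[0,0,0],"translation":[0,0,0],"claw":0.2},{"rotation":[0,0,0],"translation":[0,0,0],"claw":0.2},{"rotation":[0,0,0],"translation":[0,0,0],"claw":0.2}]' 8
python3 -m crank '[{"rotation":[0,0,0],"translation":[0,-0.02,0],"claw":0.2},{"rotation":[0,0,0],"translation":[0,-0.04,0],"claw":0.2},{"rotation":[0,0,0],"translation":[0,-0.06,0],"claw":0.2},{"rotation":[0,0,0],"translation":[0,-0.06,0.04],"claw":0.1},{"rotation":[0,0,0],"translation":[0,0,0.05],"claw":0.1}]' 8
python3 -m crank '[{"rotation":[0,0,0],"translation":[0,0,0],"claw":0.1}]' 8
python3 -c "
from h import *
st()
c,s,p,d,W=cloud();cv2.imwrite('pics/w25.png',p)
p,d=env.read_camera('top');cv2.imwrite('pics/t6.png',p)
rel(.487,.344,.11,-5.6)"; python3 newm.py pics/t6.png
```

```text
t: 34.52
position: [0.6483, -0.102, -0.0012]
tool_rot: [-1.573, -0.002, 0.095]
ft_force: [0.1, 0.9, 0.6]
width: 0.398
t: 35.15
position: [0.6402, -0.0187, 0.1753]
tool_rot: [-1.571, -0.002, 0.09]
ft_force: [0.3, -0.1, -0.6]
width: 0.448
t: 35.28
position: [0.6399, -0.0159, 0.176]
tool_rot: [-1.571, -0.002, 0.093]
ft_force: [0.8, 0.7, -0.4]
width: 0.449
t 35.27 pos [ 0.6399 -0.0159  0.176 ] rpy [-90.   -0.1   5.3] F [ 0.8  0.7 -0.4] w 0.449 q [-0.21  0.57  1.1   0.    1.47 -0.3 ]
turn(tool) deg [ 0.05 10.77  0.15] | shift now-axes [-0.1202  0.0649  0.3752] | shift after turn [-0.1881  0.0656  0.3461]
189.36890411376953 218.42987823486328 [0.4889 0.3489] len 0.105 axis 84.9 px 3868
183.85764694213867 246.37950134277344 [0.3989 0.3637] len 0.105 axis 105.8 px 3868
215.375 263.375 [0.3467 0.2612] len 0.041 axis 91.2 px 1519
```

View pics/w25.png

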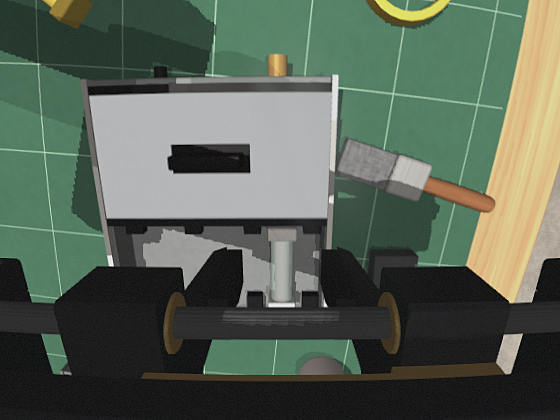

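```bash
python3 -m crank '[{"rotation":[0,0,0],"translation":[-0.017,0,0.053],"claw":0.1},{"rotation":[0,0,0],"translation":[-0.017,0,0.054],"claw":0.1},{"rotation":[0,0,0],"translation":[-0.017,0,0.054],"claw":0.1},{"rotation":[0,0,0],"translation":[-0.017,0,0.054],"claw":0.1},{"rotation":[0,0,0],"translation":[-0.017,0,0.054],"claw":0.1}]' 8
python3 -m crank '[{"rotation":[0,5.4,0],"translation":[-0.017,0.02,0.054],"claw":0.1},{"rotation":[0,5.4,0],"translation":[-0.014,0.03,0.04],"claw":0.1},{"rotation":[0,0,0],"translation":[0,0.01,0],"claw":0.1},{"rotation":[0,0,0],"translation":[0,0,0],"claw":0.1}]' 8
python3 padw.py; python3 -c "
from h import *
st()
rel(.487,.344,.05,-5.6)"
```

```text
t: 36.0
position: [0.5331, 0.2389, 0.1712]
tool_rot: [-1.573, 0.002, 0.075]
ft_force: [0.3, -0.2, -0.4]
width: 0.448
t: 36.5
position: [0.4993, 0.3327, 0.1077]
tool_rot: [-1.575, 0.002, -0.119]
ft_force: [0.3, -0.3, 0.3]
width: 0.45
px [149. 189.] ctr 396.1 358.2 size 31.1 100.2 axis 105.6 zmax 0.037 [ 102  127   93  128 3500]
px [265. 193.] ctr 486.2 344.3 size 98.6 29.9 axis 83.8 zmax 0.036 [ 243  133   42  124 3490]
t 36.55 pos [0.4995 0.3326 0.1082] rpy [-90.2   0.1  -6.9] F [-0.4 -0.6  0.2] w 0.453 q [ 0.39  0.57  1.32 -0.    1.26  0.51]
turn(tool) deg [ 0.22 -1.26 -0.09] | shift now-axes [-0.0137  0.0582  0.01  ] | shift after turn [-0.0136  0.0582  0.0101]
```

```bash
python3 -m crank '[{"rotation":[0.2,-1.0,0],"translation":[-0.0137,0.015,0.0105],"claw":0.1},{"rotation":[0,0,0],"translation":[0,0.02,0],"claw":0.1},{"rotation":[0,0,0],"translation":[0,0.01,0],"claw":0.1},{"rotation":[0,0,0],"translation":[0,0,0],"claw":0.1}]' 8
python3 -c "
from h import *
st()
rel(.4865,.3442,-.005,-5.9)"
```

```text
t: 37.05
position: [0.4921, 0.3406, 0.0657]
tool_rot: [-1.568, -0.004, -0.107]
ft_force: [0.3, 0.3, 0.2]
width: 0.45
t 37.05 pos [0.4921 0.3406 0.0657] rpy [-89.9  -0.3  -6.2] F [0.3 0.3 0.2] w 0.45 q [0.41 0.61 1.38 0.   1.15 0.52]
turn(tool) deg [-0.14 -0.25  0.25] | shift now-axes [-0.0063  0.0707  0.0028] | shift after turn [-0.006   0.0707  0.003 ]
```

```bash
python3 -m crank '[{"rotation":[-0.1,-0.2,0.2],"translation":[-0.0055,0.015,0.003],"claw":0.1},{"rotation":[0,0,0],"translation":[0,0.015,0],"claw":0.1},{"rotation":[0,0,0],"translation":[0,0,0],"claw":0.1}]' 8
python3 -c "
from h import *
st()
rel(.4865,.3442,-.005,-5.9)"
```

```text
t: 37.42
position: [0.4875, 0.3441, 0.0347]
tool_rot: [-1.569, -0.002, -0.104]
ft_force: [-0.0, 0.5, 0.2]
width: 0.453
t 37.42 pos [0.4875 0.3441 0.0347] rpy [-89.9  -0.1  -6. ] F [-0.   0.5  0.2] w 0.453 q [0.42 0.65 1.42 0.   1.08 0.52]
turn(tool) deg [-0.08 -0.08  0.12] | shift now-axes [-0.0011  0.0397 -0.    ] | shift after turn [-0.001   0.0397  0.    ]
```

```bash
python3 -m crank '[{"rotation":[0,0,0],"translation":[-0.001,0.015,0],"claw":0.1},{"rotation":[0,0,0],"translation":[0,0.01,0],"claw":0.1},{"rotation":[0,0,0],"translation":[0,0,0],"claw":0.1}]' 8
python3 -c "
from h import *
st()
rel(.4865,.3442,-.005,-5.9)
c,s,p,d,W=cloud();cv2.imwrite('pics/w26.png',p)"
```

```text
t: 37.8
position: [0.4865, 0.3443, 0.0078]
tool_rot: [-1.569, -0.002, -0.104]
ft_force: [0.3, 0.7, 0.0]
width: 0.448
t 37.8 pos [0.4865 0.3443 0.0078] rpy [-89.9  -0.1  -6. ] F [0.3 0.7 0. ] w 0.448 q [0.42 0.68 1.44 0.   1.02 0.52]
turn(tool) deg [-0.08 -0.06  0.12] | shift now-axes [-0.      0.0128 -0.0001] | shift after turn [-0.      0.0128 -0.0001]
```

View pics/w26.png

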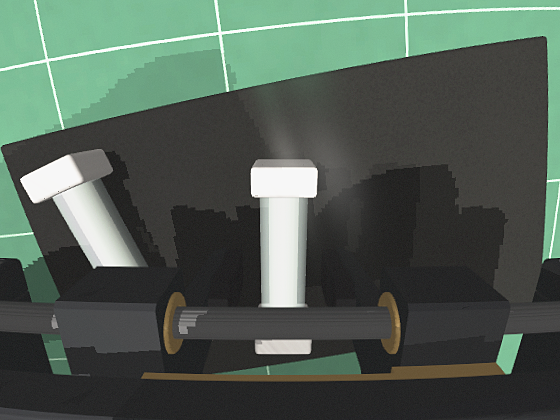

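Centred. Lower, close and lift.

```bash
python3 -m crank '[{"rotation":[0,0,0],"translation":[0,0.008,0],"claw":0.1},{"rotation":[0,0,0],"translation":[0,0.005,0],"claw":0.1},{"rotation":[0,0,0],"translation":[0,0,0],"claw":0.1}]' 8 | grep -E "pos|for"
python3 -m crank '[{"rotation":[0,0,0],"translation":[0,0,0],"claw":0.6},{"rotation":[0,0,0],"translation":[0,0,0],"claw":0.6},{"rotation":[0,0,0],"translation":[0,0,0],"claw":0.6},{"rotation":[0,0,0],"translation":[0,0,0],"claw":0.6}]' 8
python3 -m crank '[{"rotation":[0,0,0],"translation":[0,-0.01,0],"claw":0.6},{"rotation":[0,0,0],"translation":[0,-0.03,0],"claw":0.6},{"rotation":[0,0,0],"translation":[0,-0.05,0],"claw":0.6},{"rotation":[0,0,0],"translation":[0,-0.05,0],"claw":0.6},{"rotation":[0,0,0],"translation":[0,0,0],"claw":0.6}]' 8
python3 -c "
from h import *
st()
rel(.5835,-.107,.13,5.4)"
```

```text
position: [0.4871, 0.3445, -0.0051]
ft_force: [0.3, 0.7, 0.2]
t: 38.72
position: [0.4872, 0.3446, -0.0048]
tool_rot: [-1.568, -0.004, -0.104]
ft_force: [0.7, -0.3, -1.1]
width: 0.273
t: 39.35
position: [0.4866, 0.3443, 0.1419]
tool_rot: [-1.568, -0.005, -0.104]
ft_force: [-0.3, 0.2, -1.2]
width: 0.271
t 39.35 pos [0.4866 0.3443 0.1419] rpy [-89.8  -0.3  -6. ] F [-0.3  0.2 -1.2] w 0.271 q [0.42 0.52 1.3  0.   1.32 0.52]
turn(tool) deg [ -0.14 -11.36   0.29] | shift now-axes [ 0.1432  0.0113 -0.4388] | shift after turn [ 0.054   0.0119 -0.4584]
```

```bash
python3 -m crank '[{"rotation":[0,0,0],"translation":[0.01,0,-0.03],"claw":0.6},{"rotation":[0,0,0],"translation":[0.018,0,-0.055],"claw":0.6},{"rotation":[0,0,0],"translation":[0.018,0,-0.055],"claw":0.6},{"rotation":[0,0,0],"translation":[0.018,0,-0.055],"claw":0.6},{"rotation":[0,0,0],"translation":[0.018,0,-0.055],"claw":0.6}]' 8
python3 -m crank '[{"rotation":[0,0,0],"translation":[0.018,0,-0.055],"claw":0.6},{"rotation":[0,0,0],"translation":[0.018,0,-0.055],"claw":0.6},{"rotation":[0,-5,0],"translation":[0.018,0,-0.055],"claw":0.6},{"rotation":[0,-5,0],"translation":[0,0,0],"claw":0.6},{"rotation":[0,-1.4,0],"translation":[0,0,0],"claw":0.6}]' 8
python3 -m crank '[{"rotation":[0,0,0],"translation":[0,0,0],"claw":0.6}]' 8
python3 -c "
from h import *
st()
rel(.5835,-.107,.09,5.4)"
```

```text
t: 39.98
position: [0.5408, 0.083, 0.1383]
tool_rot: [-1.568, 0.0, -0.097]
ft_force: [0.6, 0.1, 0.5]
width: 0.265
t: 40.6
position: [0.5769, -0.096, 0.1329]
tool_rot: [-1.565, 0.007, 0.101]
ft_force: [-0.4, 0.3, -1.0]
width: 0.268
t: 40.72
position: [0.5765, -0.0955, 0.1324]
tool_rot: [-1.565, 0.008, 0.101]
ft_force: [-0.6, 0.3, -0.3]
width: 0.269
t 40.73 pos [ 0.5765 -0.0955  0.1324] rpy [-89.6   0.5   5.8] F [-0.6  0.3 -0.3] w 0.269 q [-0.37  0.52  1.33  0.    1.3  -0.47]
turn(tool) deg [-0.35  0.38 -0.49] | shift now-axes [ 0.0061  0.0422 -0.0124] | shift after turn [ 0.0059  0.0424 -0.0121]
```

```bash
python3 -m crank '[{"rotation":[-0.3,0.4,-0.5],"translation":[0.0055,0.02,-0.012],"claw":0.6},{"rotation":[0,0,0],"translation":[0,0.03,0],"claw":0.6},{"rotation":[0,0,0],"translation":[0,0.03,0],"claw":0.6},{"rotation":[0,0,0],"translation":[0,0.01,0],"claw":0.6},{"rotation":[0,0,0],"translation":[0,0,0],"claw":0.6}]' 8
python3 -c "
from h import *
st()
rel(.5835,-.107,.005,5.4)
c,s,p,d,W=cloud();cv2.imwrite('pics/w27.png',p)"
```

```text
t: 41.35
position: [0.5836, -0.1033, 0.0408]
tool_rot: [-1.571, -0.002, 0.093]
ft_force: [0.6, 0.7, -0.7]
width: 0.269
t 41.35 pos [ 0.5836 -0.1033  0.0408] rpy [-90.   -0.1   5.3] F [ 0.6  0.7 -0.7] w 0.269 q [-0.38  0.63  1.42  0.    1.09 -0.47]
turn(tool) deg [-0.01 -0.05  0.11] | shift now-axes [-0.0005  0.0358 -0.0037] | shift after turn [-0.0004  0.0358 -0.0036]
```

View pics/w27.png

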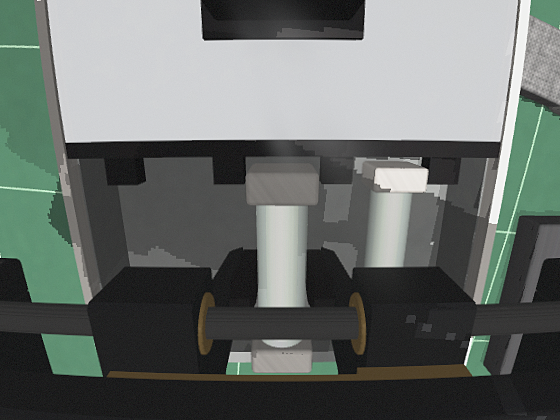

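```bash
python3 -m crank '[{"rotation":[0,0,0],"translation":[0,0.015,-0.003],"claw":0.6},{"rotation":[0,0,0],"translation":[0,0.012,0],"claw":0.6},{"rotation":[0,0,0],"translation":[0,0,0],"claw":0.6},{"rotation":[0,0,0],"translation":[0,0.006,0],"claw":0.6},{"rotation":[0,0,0],"translation":[0,0.003,0],"claw":0.6}]' 8
for i in 1 2 3 ; do python3 -m crank '[{"rotation":[0,0,0],"translation":[0,0.001,0],"claw":0.6}]' 8|grep -E "pos|force"; done
```

```text
t: 42.02
position: [0.5853, -0.107, 0.005]
tool_rot: [-1.573, -0.006, 0.093]
ft_force: [-0.3, 0.1, -2.0]
width: 0.266
position: [0.5853, -0.107, 0.0039]
ft_force: [0.4, -0.3, -1.4]
position: [0.5854, -0.107, 0.003]
ft_force: [-0.5, -0.3, -0.3]
position: [0.5854, -0.107, 0.002]
ft_force: [-0.7, 0.3, -0.7]
```

```bash
python3 -m crank '[{"rotation":[0.1,0,0.3],"translation":[-0.0015,0.001,0],"claw":0.6}]' 8|grep -E "pos|force"; for i in 1 2 3 4; do python3 -m crank '[{"rotation":[0,0,0],"translation":[0,0.0006,0],"claw":0.6}]' 8|grep -E "pos|force"; done
```

```text
position: [0.5839, -0.1071, 0.001]
ft_force: [-0.1, -0.3, -1.2]
position: [0.5839, -0.1072, 0.0004]
ft_force: [0.8, 0.0, -1.3]
position: [0.5839, -0.1072, -0.0002]
ft_force: [0.4, -0.1, -0.8]
position: [0.5839, -0.1072, -0.0008]
ft_force: [-0.3, 0.0, -1.0]
position: [0.5839, -0.1072, -0.001]
ft_force: [-3.7, 0.5, 7.8]
```

```bash
python3 -m crank '[{"rotation":[0,0,0],"translation":[0,-0.0003,0],"claw":0.5},{"rotation":[0,0,0],"translation":[0,0,0],"claw":0.2},{"rotation":[0,0,0],"translation":[0,0,0],"claw":0.2},{"rotation":[0,0,0],"translation":[0,0,0],"claw":0.2}]' 8
python3 -m crank '[{"rotation":[0,0,0],"translation":[0,-0.02,0],"claw":0.2},{"rotation":[0,0,0],"translation":[0,-0.04,0],"claw":0.2},{"rotation":[0,0,0],"translation":[0,-0.06,0],"claw":0.2},{"rotation":[0,0,0],"translation":[0,-0.06,0.04],"claw":0.1},{"rotation":[0,0,0],"translation":[0,0,0.05],"claw":0.1}]' 8
python3 -m crank '[{"rotation":[0,0,0],"translation":[0,0,0],"claw":0.1}]' 8
python3 -c "
from h import *
st()
c,s,p,d,W=cloud();cv2.imwrite('pics/w28.png',p)
p,d=env.read_camera('top');cv2.imwrite('pics/t7.png',p)
rel(.3965,.3585,.11,15.4)"; python3 newm.py pics/t7.png
```

```text
t: 43.52
position: [0.5842, -0.1073, -0.0006]
tool_rot: [-1.572, -0.002, 0.093]
ft_force: [0.7, -0.3, -0.5]
width: 0.403
t: 44.15
position: [0.5765, -0.0238, 0.1761]
tool_rot: [-1.57, -0.001, 0.088]
ft_force: [0.5, 0.6, -0.3]
width: 0.45
t: 44.28
position: [0.576, -0.0213, 0.1767]
tool_rot: [-1.57, -0.002, 0.092]
ft_force: [-0.4, -0.8, 0.2]
width: 0.451
t 44.27 pos [ 0.576  -0.0213  0.1767] rpy [-90.   -0.1   5.2] F [-0.4 -0.8  0.2] w 0.451 q [-0.24  0.46  1.3   0.    1.38 -0.33]
turn(tool) deg [  0.02 -10.3    0.11] | shift now-axes [-0.1455  0.066   0.3969] | shift after turn [-0.0721  0.0663  0.4165]
183.85764694213867 246.37950134277344 [0.3989 0.3637] len 0.105 axis 105.8 px 3900
```

View pics/w28.png

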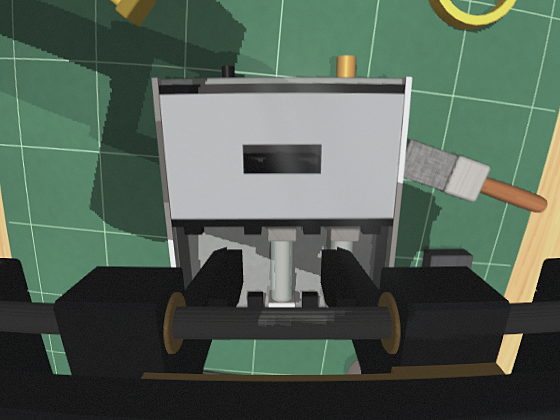

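```bash
python3 -m crank '[{"rotation":[0,0,0],"translation":[-0.018,0,0.05],"claw":0.1},{"rotation":[0,0,0],"translation":[-0.019,0,0.052],"claw":0.1},{"rotation":[0,0,0],"translation":[-0.019,0,0.052],"claw":0.1},{"rotation":[0,0,0],"translation":[-0.019,0,0.052],"claw":0.1},{"rotation":[0,0,0],"translation":[-0.019,0,0.052],"claw":0.1}]' 8
python3 -m crank '[{"rotation":[0,0,0],"translation":[-0.019,0.0,0.052],"claw":0.1},{"rotation":[0,-5,0],"translation":[-0.018,0.02,0.05],"claw":0.1},{"rotation":[0,-5,0],"translation":[0,0.03,0],"claw":0.1},{"rotation":[0,0,0],"translation":[0,0.01,0],"claw":0.1},{"rotation":[0,0,0],"translation":[0,0,0],"claw":0.1}]' 8
python3 padw.py; python3 -c "
from h import *
st()
rel(.3965,.3585,.05,15.4)"
```

```text
t: 45.0
position: [0.4615, 0.2231, 0.1727]
tool_rot: [-1.572, 0.002, 0.075]
ft_force: [0.2, 0.6, -0.1]
width: 0.45
t: 45.62
position: [0.4175, 0.3238, 0.1096]
tool_rot: [-1.572, 0.004, 0.25]
ft_force: [-0.2, -0.6, 0.5]
width: 0.453
px [268. 156.] ctr 395.4 358.1 size 29.9 99.7 axis 105.1 zmax 0.036 [ 245   92   43  132 3776]
t 45.67 pos [0.4177 0.3238 0.11  ] rpy [-90.1   0.2  14.3] F [ 0.  -0.1  0.4] w 0.452 q [ 0.44  0.45  1.53 -0.    1.16  0.19]
turn(tool) deg [ 0.09 -1.09 -0.16] | shift now-axes [-0.0118  0.06    0.039 ] | shift after turn [-0.0112  0.06    0.0391]
```

```bash
python3 -m crank '[{"rotation":[0,-0.9,0],"translation":[-0.012,0,0.02],"claw":0.1},{"rotation":[0,0,0],"translation":[0,0.02,0.018],"claw":0.1},{"rotation":[0,0,0],"translation":[0,0.02,0],"claw":0.1},{"rotation":[0,0,0],"translation":[0,0,0],"claw":0.1}]' 8
python3 -c "
from h import *
st()
rel(.3955,.3582,-.005,15.2)"
```

```text
t: 46.18
position: [0.4005, 0.3571, 0.0735]
tool_rot: [-1.571, -0.005, 0.256]
ft_force: [-0.6, 0.4, 0.6]
width: 0.449
t 46.17 pos [0.4005 0.3571 0.0735] rpy [-90.   -0.3  14.7] F [-0.6  0.4  0.6] w 0.449 q [ 0.51  0.51  1.56 -0.    1.07  0.25]
turn(tool) deg [-0.01 -0.54  0.29] | shift now-axes [-0.0049  0.0784  0.0023] | shift after turn [-0.0045  0.0785  0.0024]
```

```bash
python3 -m crank '[{"rotation":[0,-0.5,0.3],"translation":[-0.004,0.015,0.002],"claw":0.1},{"rotation":[0,0,0],"translation":[0,0.02,0],"claw":0.1},{"rotation":[0,0,0],"translation":[0,0.01,0],"claw":0.1},{"rotation":[0,0,0],"translation":[0,0,0],"claw":0.1}]' 8
python3 -c "
from h import *
st()
rel(.3955,.3582,-.005,15.2)"
```

```text
t: 46.68
position: [0.3978, 0.3578, 0.0289]
tool_rot: [-1.569, -0.004, 0.262]
ft_force: [0.4, -0.4, 0.6]
width: 0.452
t 46.67 pos [0.3978 0.3578 0.0289] rpy [-89.9  -0.2  15. ] F [ 0.4 -0.4  0.6] w 0.452 q [0.51 0.57 1.6  0.   0.96 0.25]
turn(tool) deg [-0.08 -0.17  0.21] | shift now-axes [-0.0023  0.0339  0.001 ] | shift after turn [-0.0021  0.0339  0.001 ]
```

```bash
python3 -m crank '[{"rotation":[0,-0.2,0.2],"translation":[-0.0022,0.012,0.001],"claw":0.1},{"rotation":[0,0,0],"translation":[0,0.008,0],"claw":0.1},{"rotation":[0,0,0],"translation":[0,0,0],"claw":0.1}]' 8
python3 -c "
from h import *
st()
rel(.3955,.3582,-.005,15.2)
c,s,p,d,W=cloud();cv2.imwrite('pics/w29.png',p)"
```

```text
t: 47.05
position: [0.3957, 0.3585, 0.0084]
tool_rot: [-1.569, -0.001, 0.266]
ft_force: [-0.4, -0.0, 0.4]
width: 0.452
t 47.05 pos [0.3957 0.3585 0.0084] rpy [-89.9  -0.1  15.2] F [-0.4 -0.   0.4] w 0.452 q [0.51 0.6  1.62 0.   0.91 0.25]
turn(tool) deg [-0.11  0.04  0.08] | shift now-axes [-0.0003  0.0134 -0.0002] | shift after turn [-0.0003  0.0134 -0.0002]
```

View pics/w29.png

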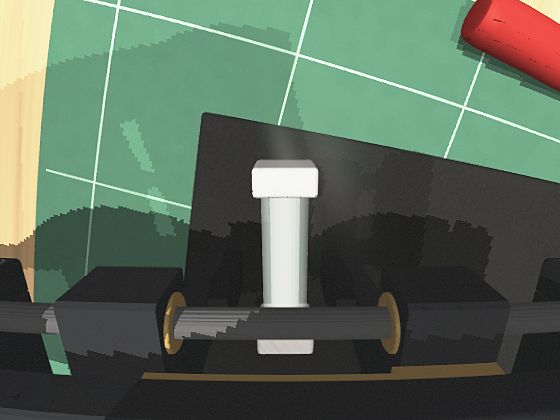

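```bash
python3 -m crank '[{"rotation":[0,0,0],"translation":[0,0.008,0],"claw":0.1},{"rotation":[0,0,0],"translation":[0,0.005,0],"claw":0.1},{"rotation":[0,0,0],"translation":[0,0,0],"claw":0.1}]' 8 | grep -E "pos|for"
python3 -m crank '[{"rotation":[0,0,0],"translation":[0,0,0],"claw":0.6},{"rotation":[0,0,0],"translation":[0,0,0],"claw":0.6},{"rotation":[0,0,0],"translation":[0,0,0],"claw":0.6},{"rotation":[0,0,0],"translation":[0,0,0],"claw":0.6}]' 8
python3 -m crank '[{"rotation":[0,0,0],"translation":[0,-0.01,0],"claw":0.6},{"rotation":[0,0,0],"translation":[0,-0.03,0],"claw":0.6},{"rotation":[0,0,0],"translation":[0,-0.05,0],"claw":0.6},{"rotation":[0,0,0],"translation":[0,-0.05,0],"claw":0.6},{"rotation":[0,0,0],"translation":[0,0,0],"claw":0.6}]' 8
python3 -c "
from h import *
st()
rel(.5198,-.113,.13,5.4)"
```

```text
position: [0.3961, 0.3587, -0.0049]
ft_force: [-0.4, 0.1, -0.4]
t: 47.98
position: [0.3962, 0.3587, -0.0047]
tool_rot: [-1.569, -0.003, 0.266]
ft_force: [-0.5, 0.1, -2.3]
width: 0.266
t: 48.6
position: [0.3957, 0.3583, 0.1419]
tool_rot: [-1.568, -0.003, 0.266]
ft_force: [0.2, 0.9, -1.0]
width: 0.268
t 48.6 pos [0.3957 0.3583 0.1419] rpy [-89.9  -0.2  15.2] F [ 0.2  0.9 -1. ] w 0.268 q [0.51 0.42 1.47 0.   1.24 0.25]
turn(tool) deg [-0.15  9.84  0.18] | shift now-axes [-0.0041  0.0107 -0.4873] | shift after turn [ 0.0792  0.0119 -0.4808]
```

```bash
python3 -m crank '[{"rotation":[0,0,0],"translation":[0,0,-0.03],"claw":0.6},{"rotation":[0,0,0],"translation":[0,0,-0.058],"claw":0.6},{"rotation":[0,0,0],"translation":[0,0,-0.058],"claw":0.6},{"rotation":[0,0,0],"translation":[0,0,-0.058],"claw":0.6},{"rotation":[0,0,0],"translation":[0,0,-0.058],"claw":0.6}]' 8
python3 -m crank '[{"rotation":[0,0,0],"translation":[0,0,-0.058],"claw":0.6},{"rotation":[0,0,0],"translation":[0,0,-0.058],"claw":0.6},{"rotation":[0,0,0],"translation":[0,0,-0.058],"claw":0.6},{"rotation":[0,5,0],"translation":[0,0,-0.03],"claw":0.6},{"rotation":[0,4.8,0],"translation":[0,0,0],"claw":0.6}]' 8
python3 -m crank '[{"rotation":[0,0,0],"translation":[0,0,0],"claw":0.6},{"rotation":[0,0,0],"translation":[0,0,0],"claw":0.6}]' 8
python3 -c "
from h import *
st()
rel(.5198,-.113,.09,5.4)"
```

```text
t: 49.22
position: [0.4635, 0.101, 0.1385]
tool_rot: [-1.567, 0.001, 0.273]
ft_force: [0.7, 0.0, -1.2]
width: 0.273
t: 49.85
position: [0.5172, -0.1057, 0.1332]
tool_rot: [-1.564, 0.009, 0.092]
ft_force: [-0.2, 0.4, -1.1]
width: 0.269
t: 50.1
position: [0.5163, -0.1054, 0.1319]
tool_rot: [-1.563, 0.011, 0.093]
ft_force: [-0.3, -0.7, -1.2]
width: 0.269
t 50.1 pos [ 0.5163 -0.1054  0.1319] rpy [-89.5   0.6   5.3] F [-0.3 -0.7 -1.2] w 0.269 q [-0.43  0.43  1.5   0.    1.23 -0.52]
turn(tool) deg [-0.45 -0.05 -0.64] | shift now-axes [ 0.0032  0.0418 -0.0082] | shift after turn [ 0.0027  0.0419 -0.0079]
```

```bash
python3 -m crank '[{"rotation":[-0.4,0,-0.6],"translation":[0.003,0.02,-0.008],"claw":0.6},{"rotation":[0,0,0],"translation":[0,0.03,0],"claw":0.6},{"rotation":[0,0,0],"translation":[0,0.03,0],"claw":0.6},{"rotation":[0,0,0],"translation":[0,0.01,0],"claw":0.6},{"rotation":[0,0,0],"translation":[0,0,0],"claw":0.6}]' 8
python3 -c "
from h import *
st()
rel(.5198,-.113,.005,5.4)
c,s,p,d,W=cloud();cv2.imwrite('pics/w30.png',p)"
```

```text
t: 50.72
position: [0.5201, -0.1108, 0.0402]
tool_rot: [-1.571, -0.001, 0.103]
ft_force: [-0.3, -1.1, -1.3]
width: 0.267
t 50.73 pos [ 0.5201 -0.1108  0.0402] rpy [-90.   -0.1   5.9] F [-0.3 -1.1 -1.3] w 0.267 q [-0.43  0.55  1.6   0.    0.99 -0.54]
turn(tool) deg [-0.    0.5   0.05] | shift now-axes [-0.0006  0.0352 -0.0022] | shift after turn [-0.0005  0.0352 -0.0022]
```

View pics/w30.png

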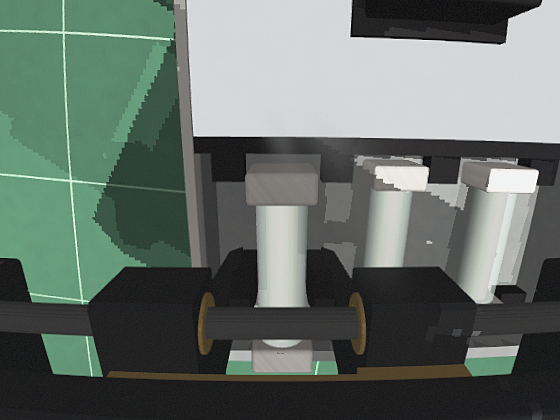

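```bash
python3 -m crank '[{"rotation":[0,0.5,0],"translation":[0,0.015,-0.002],"claw":0.6},{"rotation":[0,0,0],"translation":[0,0.012,0],"claw":0.6},{"rotation":[0,0,0],"translation":[0,0,0],"claw":0.6},{"rotation":[0,0,0],"translation":[0,0.006,0],"claw":0.6},{"rotation":[0,0,0],"translation":[0,0.002,0],"claw":0.6}]' 8
python3 -m crank '[{"rotation":[0.1,0,0.3],"translation":[-0.0015,0.001,0],"claw":0.6},{"rotation":[0,0,0],"translation":[0,0.001,0],"claw":0.6},{"rotation":[0,0,0],"translation":[0,0.001,0],"claw":0.6}]' 8
python3 -c "
from h import *
rel(.5198,-.113,-.001,5.4)"
```

```text
t: 51.4
position: [0.5217, -0.1135, 0.0052]
tool_rot: [-1.573, -0.005, 0.094]
ft_force: [0.3, -0.7, -1.7]
width: 0.267
t: 51.78
position: [0.5203, -0.1137, 0.0022]
tool_rot: [-1.572, 0.0, 0.094]
ft_force: [-1.0, 0.3, -0.2]
width: 0.269
turn(tool) deg [ 0.04 -0.01 -0.01] | shift now-axes [-0.0004  0.0032  0.0007] | shift after turn [-0.0004  0.0032  0.0007]
```

```bash
python3 -m crank '[{"rotation":[0,0,0],"translation":[0,0.0012,0],"claw":0.6}]' 8|grep -E "pos|force"; for i in 1 2 3 4; do python3 -m crank '[{"rotation":[0,0,0],"translation":[0,0.0006,0],"claw":0.6}]' 8|grep -E "pos|force"; done
```

```text
position: [0.5204, -0.1137, 0.0011]
ft_force: [-0.9, -0.3, -0.9]
position: [0.5204, -0.1137, 0.0004]
ft_force: [0.2, 0.3, -0.7]
position: [0.5204, -0.1137, -0.0002]
ft_force: [0.0, 0.5, -1.0]
position: [0.5204, -0.1137, -0.0008]
ft_force: [-2.2, 0.8, 3.4]
position: [0.5204, -0.1137, -0.0009]
ft_force: [-2.0, 0.9, 10.1]
```

```bash
python3 -m crank '[{"rotation":[0,0,0],"translation":[0,-0.0003,0],"claw":0.5},{"rotation":[0,0,0],"translation":[0,0,0],"claw":0.2},{"rotation":[0,0,0],"translation":[0,0,0],"claw":0.2},{"rotation":[0,0,0],"translation":[0,0,0],"claw":0.2}]' 8
python3 -m crank '[{"rotation":[0,0,0],"translation":[0,-0.02,0],"claw":0.2},{"rotation":[0,0,0],"translation":[0,-0.04,0],"claw":0.2},{"rotation":[0,0,0],"translation":[0,-0.06,0],"claw":0.2},{"rotation":[0,0,0],"translation":[0.02,-0.06,0.04],"claw":0.1},{"rotation":[0,0,0],"translation":[0.03,0,0.05],"claw":0}]' 8
python3 -m crank '[{"rotation":[0,0,0],"translation":[0,0,0],"claw":0}]' 8
python3 -c "
from h import *
st()
c,s,p,d,W=cloud();cv2.imwrite('pics/w31.png',p)
p,d=env.read_camera('scene');cv2.imwrite('pics/s10.png',cv2.resize(p[160:360,130:360],None,fx=3.4,fy=3,interpolation=cv2.INTER_CUBIC))
rel(.572,.0155,.15,95.4)"
```

```text
t: 52.9
position: [0.5206, -0.1138, -0.0004]
tool_rot: [-1.572, -0.001, 0.094]
ft_force: [0.7, 0.3, -0.3]
width: 0.401
t: 53.52
position: [0.5596, -0.0271, 0.1749]
tool_rot: [-1.571, -0.001, 0.088]
ft_force: [0.8, 0.6, -0.5]
width: 0.498
t: 53.65
position: [0.5604, -0.0243, 0.1751]
tool_rot: [-1.571, -0.002, 0.092]
ft_force: [-0.7, -0.2, -0.1]
width: 0.5
t 53.65 pos [ 0.5604 -0.0243  0.1751] rpy [-90.   -0.1   5.3] F [-0.7 -0.2 -0.1] w 0.5 q [-0.25  0.44  1.35  0.    1.36 -0.35]
turn(tool) deg [ 5.000e-02 -9.029e+01  1.000e-02] | shift now-axes [0.0161 0.0249 0.0412] | shift after turn [ 0.0411  0.0249 -0.0163]
```

View pics/w31.png

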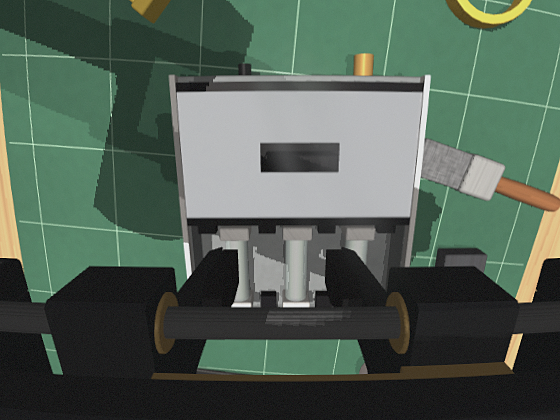

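View pics/s10.png

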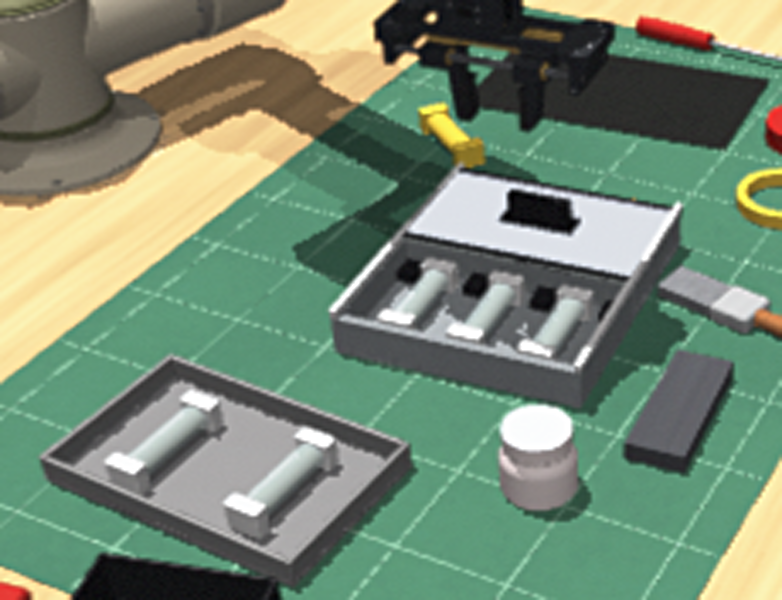

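All three new cartridges are seated between the ribs and both spent ones are in the tray. Now the cover.

```bash
python3 -m crank '[{"rotation":[0,-10,0],"translation":[0.016,0,0.041],"claw":0},{"rotation":[0,-10,0],"translation":[0,0,0],"claw":0},{"rotation":[0,-10,0],"translation":[0,0,0],"claw":0},{"rotation":[0,-10,0],"translation":[0,0,0],"claw":0},{"rotation":[0,-10,0],"translation":[0,0,0],"claw":0}]' 10
python3 -m crank '[{"rotation":[0,-10,0],"translation":[0,0,0],"claw":0},{"rotation":[0,-10,0],"translation":[0,0,0],"claw":0},{"rotation":[0,-10,0],"translation":[0,0,0],"claw":0},{"rotation":[0,-10,0],"translation":[0,0,0],"claw":0},{"rotation":[0,0,0],"translation":[0,0,0],"claw":0}]' 10
python3 -c "
from h import *
st()
rel(.572,.0155,.11,95.4)"
```

```text
t: 54.38
position: [0.5701, 0.0102, 0.1724]
tool_rot: [-1.567, 0.003, 0.981]
ft_force: [-0.1, 0.6, -1.0]
width: 0.502
t: 55.0
position: [0.5677, 0.0032, 0.1698]
tool_rot: [-1.559, -0.001, 1.693]
ft_force: [-0.3, -0.2, -0.5]
width: 0.502
t 55.0 pos [0.5677 0.0032 0.1698] rpy [-89.3  -0.1  97. ] F [-0.3 -0.2 -0.5] w 0.502 q [-0.2   0.46  1.32 -0.    1.37 -1.89]
turn(tool) deg [-0.66  1.58  0.06] | shift now-axes [ 0.0116  0.0598 -0.0064] | shift after turn [ 0.0119  0.0598 -0.0054]
```

```bash
python3 -m crank '[{"rotation":[-0.6,1.5,0],"translation":[0.0115,0.02,-0.006],"claw":0},{"rotation":[0,0,0],"translation":[0,0.03,0],"claw":0},{"rotation":[0,0,0],"translation":[0,0.01,0],"claw":0},{"rotation":[0,0,0],"translation":[0,0,0],"claw":0}]' 10
python3 -c "
from h import *
st()
rel(.572,.0155,.04,95.4)
c,s,p,d,W=cloud();cv2.imwrite('pics/w32.png',p)"
```

```text
t: 55.5
position: [0.5719, 0.0127, 0.1084]
tool_rot: [-1.57, -0.001, 1.648]
ft_force: [-0.0, -0.6, 0.9]
width: 0.501
t 55.5 pos [0.5719 0.0127 0.1084] rpy [-90.   -0.   94.4] F [-0.  -0.6  0.9] w 0.501 q [-0.18  0.52  1.41  0.    1.21 -1.83]
turn(tool) deg [-0.05 -0.98  0.04] | shift now-axes [ 0.0028  0.0684 -0.0004] | shift after turn [ 0.0028  0.0684 -0.0004]
```

View pics/w32.png

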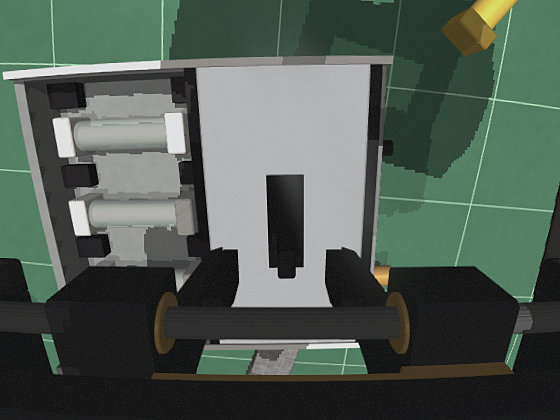

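```bash
python3 -m crank '[{"rotation":[0,-1,0],"translation":[0.0025,0.02,0],"claw":0},{"rotation":[0,0,0],"translation":[0,0.02,0],"claw":0},{"rotation":[0,0,0],"translation":[0,0.015,0],"claw":0},{"rotation":[0,0,0],"translation":[0,0.01,0],"claw":0},{"rotation":[0,0,0],"translation":[0,0,0],"claw":0}]' 10
python3 -c "
from h import *
st()
rel(.572,.0155,.04,95.4)"
python3 -m crank '[{"rotation":[0,0,0],"translation":[0,0.002,0],"claw":0.9},{"rotation":[0,0,0],"translation":[0,0,0],"claw":0.9},{"rotation":[0,0,0],"translation":[0,0,0],"claw":0.9},{"rotation":[0,0,0],"translation":[0,0,0],"claw":0.9}]' 10
python3 -c "
from h import *
st()"
```

```text
t: 56.18
position: [0.5748, 0.014, 0.0464]
tool_rot: [-1.579, 0.002, 1.662]
ft_force: [0.3, 0.1, 0.0]
width: 0.501
t 56.17 pos [0.5748 0.014  0.0464] rpy [-90.5   0.1  95.3] F [0.3 0.1 0. ] w 0.501 q [-0.18  0.6   1.47  0.    1.06 -1.84]
turn(tool) deg [ 0.47 -0.15 -0.11] | shift now-axes [0.0017 0.0064 0.0027] | shift after turn [0.0017 0.0064 0.0026]
t: 56.68
position: [0.5755, 0.014, 0.0457]
tool_rot: [-1.581, 0.002, 1.662]
ft_force: [0.5, 1.6, -2.0]
width: 0.139
t 56.67 pos [0.5755 0.014  0.0457] rpy [-90.6   0.1  95.2] F [ 0.5  1.6 -2. ] w 0.139 q [-0.18  0.6   1.48  0.    1.05 -1.84]
```

```bash
python3 -m crank '[{"rotation":[0,0,0],"translation":[-0.015,0,0],"claw":0.9},{"rotation":[0,0,0],"translation":[-0.025,0,0],"claw":0.9},{"rotation":[0,0,0],"translation":[-0.025,0,0],"claw":0.9},{"rotation":[0,0,0],"translation":[-0.025,0,0],"claw":0.9},{"rotation":[0,0,0],"translation":[-0.01,0,0],"claw":0.9}]' 15
python3 -m crank '[{"rotation":[0,0,0],"translation":[-0.005,0,0],"claw":0.9},{"rotation":[0,0,0],"translation":[0,0,0],"claw":0.9}]' 15
python3 -c "
from h import *
st()
rel(.587,-.113,.04,95.3)"
```

```text
t: 57.3
position: [0.5855, -0.0897, 0.0457]
tool_rot: [-1.583, 0.001, 1.663]
ft_force: [2.1, 1.9, -0.7]
width: 0.135
t: 57.55
position: [0.5861, -0.0956, 0.0457]
tool_rot: [-1.583, 0.001, 1.663]
ft_force: [1.8, -1.4, -1.5]
width: 0.136
t 57.55 pos [ 0.5861 -0.0956  0.0457] rpy [-90.7   0.1  95.3] F [ 1.8 -1.4 -1.5] w 0.136 q [-0.36  0.62  1.42  0.    1.08 -2.03]
turn(tool) deg [ 0.71 -0.04 -0.09] | shift now-axes [-0.0174  0.0057  0.0007] | shift after turn [-0.0174  0.0057  0.0007]
```

```bash
python3 -m crank '[{"rotation":[0,0,0],"translation":[-0.008,0,0],"claw":0.9},{"rotation":[0,0,0],"translation":[-0.004,0,0],"claw":0.9}]' 15 |grep -E "pos|for"
for i in 1 2 3 ; do python3 -m crank '[{"rotation":[0,0,0],"translation":[-0.003,0,0],"claw":0.9}]' 15 |grep -E "pos|for"; done
```

```text
position: [0.5871, -0.1068, 0.0457]
ft_force: [1.3, 2.1, -0.9]
position: [0.5874, -0.1097, 0.0457]
ft_force: [0.9, 2.4, -1.5]
position: [0.5874, -0.1107, 0.0456]
ft_force: [1.9, 20.0, 2.2]
position: [0.5874, -0.1106, 0.0456]
ft_force: [2.2, 19.5, 2.5]
```

```bash
python3 -m crank '[{"rotation":[0,0,0],"translation":[-0.004,0,0],"claw":0.9},{"rotation":[0,0,0],"translation":[0,0,0],"claw":0.9},{"rotation":[0,0,0],"translation":[0,0,0],"claw":0.4},{"rotation":[0,0,0],"translation":[0,0,0],"claw":0.2},{"rotation":[0,0,0],"translation":[0,0,0],"claw":0.2}]' 15
python3 -m crank '[{"rotation":[0,0,0],"translation":[0,-0.02,0],"claw":0.2},{"rotation":[0,0,0],"translation":[0,-0.05,0],"claw":0.2},{"rotation":[0,0,0],"translation":[0,-0.06,0],"claw":0},{"rotation":[0,0,0],"translation":[0,0,0],"claw":0},{"rotation":[0,0,0],"translation":[0,0,0],"claw":0}]' 10
python3 -c "
from h import *
st()
c,s,p,d,W=cloud();cv2.imwrite('pics/w33.png',p)
p,d=env.read_camera('scene');cv2.imwrite('pics/s11.png',cv2.resize(p[190:310,210:360],None,fx=5,fy=5,interpolation=cv2.INTER_CUBIC))"
```

```text
t: 58.8
position: [0.5871, -0.1108, 0.0458]
tool_rot: [-1.581, -0.016, 1.666]
ft_force: [0.5, 0.6, -0.4]
width: 0.4
t: 59.42
position: [0.5852, -0.1141, 0.1784]
tool_rot: [-1.578, -0.016, 1.664]
ft_force: [0.2, 0.6, -0.7]
width: 0.499
t 59.42 pos [ 0.5852 -0.1141  0.1784] rpy [-90.4  -0.9  95.3] F [ 0.2  0.6 -0.7] w 0.499 q [-0.4   0.49  1.24  0.02  1.41 -2.07]
```

View pics/w33.png

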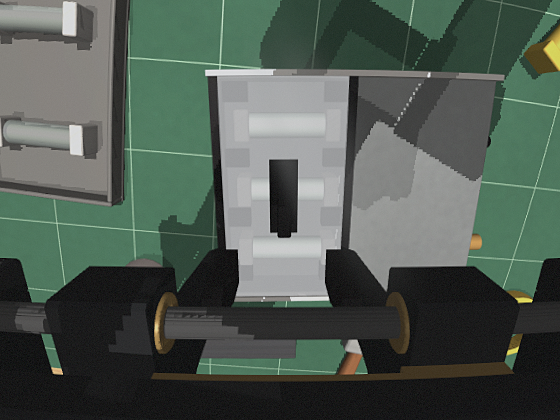

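View pics/s11.png

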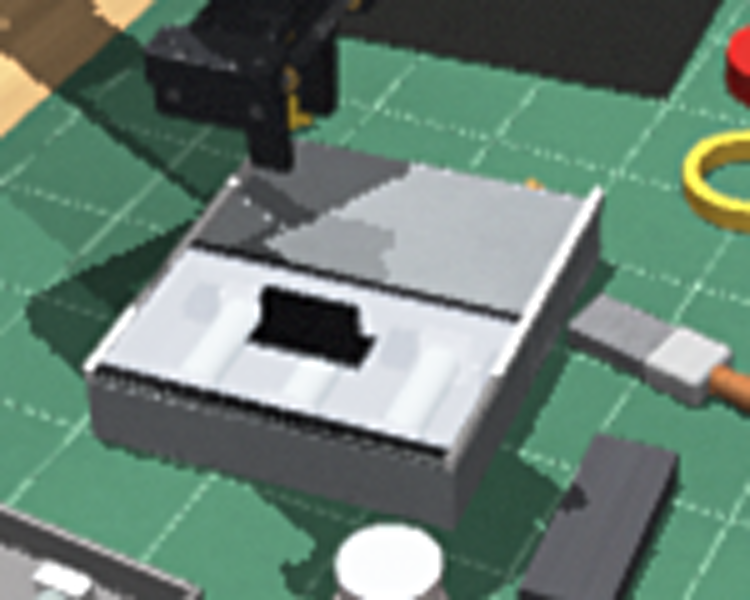

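```bash
python3 -m crank '[{"rotation":[0,0,0],"translation":[0,-0.04,0.05],"claw":0},{"rotation":[0,0,0],"translation":[0,0,0.06],"claw":0},{"rotation":[0,0,0],"translation":[0,0,0.06],"claw":0},{"rotation":[0,0,0],"translation":[0,0,0],"claw":0}]' 10
python3 -c "
from h import *
st()
p,d=env.read_camera('top');cv2.imwrite('pics/t8.png',p);cv2.imwrite('pics/t8z.png',cv2.resize(p[145:245,255:365],None,fx=6,fy=6,interpolation=cv2.INTER_CUBIC))"
```

```text
t: 60.02
position: [0.411, -0.13, 0.2116]
tool_rot: [-1.568, -0.022, 1.664]
ft_force: [0.9, -0.8, -0.6]
width: 0.501
t 60.02 pos [ 0.411  -0.13    0.2116] rpy [-89.9  -1.3  95.4] F [ 0.9 -0.8 -0.6] w 0.501 q [-0.59  0.18  1.61  0.02  1.36 -2.26]
```

View pics/t8.png

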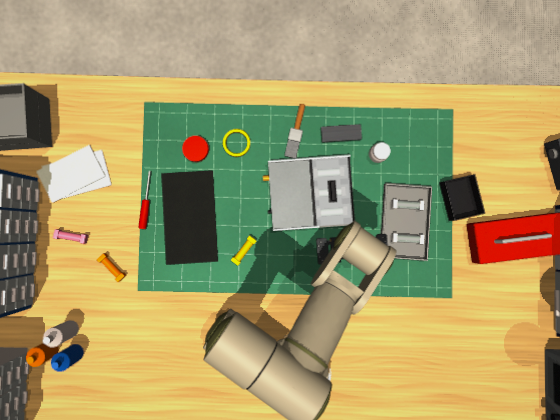

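View pics/t8z.png

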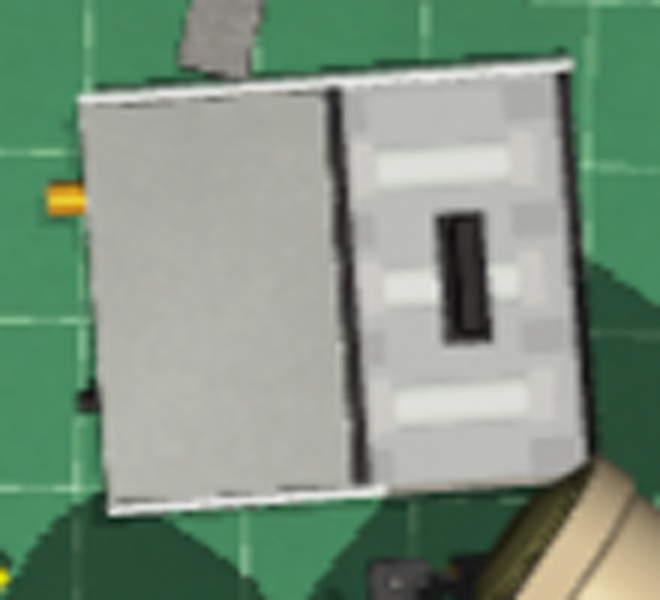

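The top view shows the cover flush at the bay end, three cartridges under it, two spent in the tray, an empty pad, and the bystanders where they started. Handing in.

```bash
python3 -c "
from station import env
print(env.sign_off())"
```

```text
the job is handed in; nothing more can be done
None
```

The cartridge change is done and handed in at about 60 s. I slid the cover to its open stop, laid both spent cartridges flat in the discard tray, set the three new ones in the three places of the bay, and pushed the cover to its shut stop.

- **Grip and set-down:** I gripped the cartridges with 8 N and set them down on light contact, at most about 10 N measured. The cover took 30 N at its open stop and 20 N at its shut stop.
- **Last checks:** the final top and scene views show three cartridges under the closed cover, two in the tray, an empty pad, and the bystanders and look-alikes in their places.
- **Knocked cartridge:** one new cartridge was knocked about 25 mm during the run. I found it again from the cameras before picking it.
- **First grasp of the cover bar:** it closed on nothing. Two cameras put the fingertips about 40 mm further back along the tool than the stated frame, and I corrected for this from then on.
- **Camera disagreement:** the wrist and top cameras differed by a few mm in the plane. I relied on the wrist view, the ribs in the bay and the measured contact forces.

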